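Fasten a label printer's cover with a push rivet

TASK

One corner of the label printer's cover has lost its push rivet. Take the rivet whose pin still stands up from the rack, seat it gently in the empty hole until its collar rests on the cover, and only then press its pin down flush, without bowing the thin cover hard; let go, and leave everything else where it is.

Things in the scene. Friction and masses are not known exactly. Their poses are not given: they have to be found in the camera images.
- printer: White label printer, 220 x 200 x 116 mm, fixed. Origin: centre of its underside; x, y along its 220 and 200 mm sides, z up. A grey sliding cover (204 x 220 x 6 mm) lies on its top between two rims, overhanging at the two y ends, its upper face 118 mm above the table, 2 mm above the rims. Three of the cover's corners hold black rivets already set; the fourth, at the corner towards the printer's -x and -y, has the empty hole.
- hole_nominal (a point): Where the empty hole should be: a point of the printer at (-70, -60) mm from its centre, level with the cover's upper face. The cover has slid along its frame between the rims and sticks there, so the true hole centre is up to 16 mm off along the printer's y, either way, and 0.5 mm along its x: find it by feel or by sight. The hole goes through the 6 mm cover, 12.5 mm in diameter, with at least 30 mm of free depth below the cover's upper face.
- cover (a joint): How far the cover is pressed down, m, 0 at rest, range 0 to 0.004. It lies on stiff foam: about 8 N for each mm. It cracks when pressed down more than 2.5 mm (about 20 N).
- rack: Fixed wooden block, 60 x 200 x 30 mm, origin: centre of its underside, long side along its y, with three holes in a row 65 mm apart (the middle one at its centre). In each stands one black fastener, head up, in any order: the rivet to use, a spent rivet, a square plug.
- rivet_mid (a point): The black push rivet to use (25 g); this point is the centre of its collar, half-way up, z up. Collar: round, 24 mm across, 8 mm high, its underside resting on the rack, 30 mm above the table. Below the collar: a shank 11 mm across and 10 mm long, then a 3 mm cone that narrows to 8 mm at the blunt tip (13 mm in all below the collar). Above it stands the pin. Hold it by the collar.
- pin_top (a point): Centre of the top of the rivet's pin: a 12 mm wide round head that stands 9 mm above the collar at the start and 1 mm above it (flush) when fully in.
- pin (a joint): How far the pin is pushed in, m: 0 up, 0.008 fully in (hard stop). It slides with a friction of about 8 N and stays where it is left.
- spent_mid (a point): Spent rivet of the same size, its pin already flush, not to be used: centre of its collar.
- plug_mid (a point): Plug with an 18 mm square head 6 mm high, not to be used: centre of its head.
- roll_a: Label roll standing on end, 90 mm across, 60 mm high; origin: centre of its underside. Bystander.
- driver: Screwdriver lying on the table, 140 mm long; its x runs from handle to tip. Bystander.
- scanner: Hand scanner in a stand, 190 mm high, 90 mm foot; origin: centre of its underside. Bystander.
- spray: White bottle, 56 mm across, 150 mm high; origin: centre of its underside. Bystander.

How it is judged:
By the outcome, as a careful person would: the job done as asked, in the order asked, and still so for the second after the job is handed in, with the robot touching nothing.
It also fails if it takes over 72 s, if anything falls off the work surface, if the arm or the gripper's body presses on something with over 40 N, if the wrist force passes 120 N, or if a joint passes its speed limit or range.

ROBOT

A 6-joint arm with a two-finger parallel gripper is mounted at the origin on the work surface. World frame = base frame: x ahead of the robot, y to its left, z up, the work surface at z = 0. Lengths are in m, angles in rad, forces in N, time in s.
With the tool pointing down it reaches from about 0.25 to 0.775 m from the base axis. Payload 4 kg.
Tool frame: the origin (TCP) lies between the finger pads; the fingertips stand 14 mm ahead of it and the grasp point (between the pads) lies 5 mm behind it; z points along the fingers, y is the direction in which the jaws open and shut (so a half turn about z gives the same grasp; the last joint's range is limited). The gripper opens to 94 mm and grips with 3 to 60 N. Pads are 16 mm wide; open, the fingers measure 119 mm over their backs; the gripper's body (75 mm by 177 mm) begins 78 mm behind the grasp point.
Start: joints at [-0.103, 0.087, 1.371, -0, 1.684, -0.103], TCP at [0.55, -0, 0.192] pointing down, gripper open.
Joint ranges: [-3.1, 3.1], [-0.76, 2.03], [0.27, 2.55], [-1.08, 4.22], [0.17, 2.65], [-2.57, 2.57]. Speed limits (rad/s): [2.79, 2.79, 3.14, 3.14, 3.14, 3.14].

INTERFACE

Orientations are given as [roll, pitch, yaw] about the fixed x, y, z axes, in that order (R = Rz(yaw) Ry(pitch) Rx(roll)).
In Python, from bench import robot, cams, spotter gives the robot as it stands.
- The arm moves only by the shell command python3 -m inch 'ROWS'. ROWS is JSON, a list of rows, each an object of numbers: "grip": the opening, from 0 (shut) to 1 (fully open); "dx", "dy", "dz": the shift along the tool's x, y, z in units of 25 mm (1.0 is 25 mm); "rx", "ry", "rz": the turn, a rotation vector about the tool's x, y, z in units of 5 degrees (1.0 is 5 degrees). A call has 1 to 12 rows; each row shifts and turns the pose as measured when the row begins, along the tool's axes as they then stand; what a row does not reach is not made up. A row lasts 1/8 s, in which the tool goes at most 62.5 mm and 10.7 degrees, less where a joint would pass 70% of its speed; a pose out of reach is approached as far as the arm can. A call is refused whole if a number of a shift passes 1 or a number of a turn 1, either way. A call with a gripper value outside its range is refused whole. The fingers move at their own pace and stop on an object; the grip force is fixed at half the most. Time passes only in rows, so rows that do not move let the fingers close. It gives the time, the measured TCP pose, the force and the opening at its end, in the units of the state.
- robot.get_obs(): the state, without advancing time (a new reading comes with each control period).
- cams.snapshot(name): name is "scene" or "side" or "wrist"; returns a dict with "frame" (400x640x3 uint8, red, green, blue), "intrinsics" (3x3 intrinsics, pixels), "eye" and "orientation" of the camera in the world. Camera axes: x right, y up, looking along -z (the intrinsics and any distortion apply to the point x, -y, -z); pixel columns grow to the right and rows downward; lengths in m; the calibration is good to about 2 mm. A picture is of the moment at which its call begins. There is no depth.
- robot.close_job(): hands the job in, once; it reports no verdict.
Trained networks look in a picture, given as the dict that the camera call returned (one of the last four; its "shot" number tells which), for a name from the list of things; names that differ only in an ending like _2 or _b are one class to them, and where a whole thing is asked for, a point or a joint stands for the part that bears it (a point fixed in the world has none). Each returns a list of dicts, best first, with "score" (0 to 1); they miss things now and then, are a little off and sometimes report something else, mostly with a low value. They report only what shows in the picture. A call takes as long as a camera call.
- spotter.regions_of(picture, query): "pixels" (400x640 bool, what is visible of it) and "extent" ([left, top, right, bottom] in pixels, round what is visible of it).
- spotter.place_of(picture, query): "pixel" ([column, row] in pixels: a listed point, or the origin of a listed thing).
The state is a dict: "time": time; "joint_positions": joint angles; "qvel": joint speeds; "joint_torque": joint torques, N m; "tool_pos": TCP position; "ee_rot": TCP orientation; "wrist_force": force on the tool from outside, world axes, zero at the start; "wrist_torque": the same for the moment, N m; "width": finger opening in m.
Only numpy, scipy, OpenCV 4.12 (cv2) and the standard library are available. Lean on these libraries where they do the work, as an engineer would, in place of code of your own. Each camera call takes 0.05 s, during which the arm holds its last target.

## Working session

There is one attempt and no reset: what is moved stays moved. The work goes in short steps, Python scripts to look and compute and a shell command to move; the robot and the scene stay as the last step left them, time stands still between calls to the robot, and variables do not carry over. Pictures are saved under pics/ and viewed, and the job is handed in when it is done.

```bash
ls; mkdir -p pics; cat > h.py <<'E'
import numpy as np, cv2
from bench import robot, cams, spotter
from scipy.spatial.transform import Rotation as R
def snap(n,f=None):
    p=cams.snapshot(n)
    if f: cv2.imwrite('pics/'+f+'.png',p['frame'][:,:,::-1])
    return p
def rot(p):
    o=np.array(p['orientation'],float)
    return o if o.shape==(3,3) else R.from_euler('xyz',o).as_matrix() if o.size==3 else R.from_quat(o).as_matrix()
def ray(p,px):
    K=np.array(p['intrinsics']);d=np.linalg.inv(K)@[px[0],px[1],1]
    return np.array(p['eye']),rot(p)@np.array([d[0],-d[1],-d[2]])
def onz(p,px,z):
    e,d=ray(p,px);return e+d*(z-e[2])/d[2]
def proj(p,X):
    c=rot(p).T@(np.array(X)-p['eye']);q=np.array(p['intrinsics'])@[c[0],-c[1],-c[2]];return q[:2]/q[2]
E
python3 - <<'E'
from h import *
for n in('scene','side','wrist'):
    p=snap(n,n+'0'); print(n,{k:(v if k!='frame' else 0) for k,v in p.items()})
    for q,z in dict(printer=0,hole_nominal=.118,rack=0,rivet_mid=.034,pin_top=.047,spent_mid=.034,plug_mid=.033).items():
        for r in spotter.place_of(p,q)[:2]: print(q,r['score'],np.round(r['pixel'],1),onz(p,r['pixel'],z).round(4))
print(robot.get_obs())
E
```

```text
pics
scene {'frame': 0, 'intrinsics': array([[422.87099307,   0.        , 317.72742818],
       [  0.        , 422.87099307, 203.872709  ],
       [  0.        ,   0.        ,   1.        ]]), 'eye': array([ 0.98309562, -0.47801548,  0.88240158]), 'orientation': array([ 7.04179224e-01, -1.84721072e-05,  6.69188276e-01]), 'shot': 1}
hole_nominal 0.91 [314.2 195.4] [0.557 0.047 0.118]
hole_nominal 0.41 [176.1 316.8] [ 0.5433 -0.3632  0.118 ]
rack 0.71 [199.5 298.2] [ 0.4814 -0.2824  0.    ]
rivet_mid 0.51 [174.  316.3] [ 0.4905 -0.3527  0.034 ]
pin_top 0.42 [175.5 314.2] [ 0.4967 -0.3495  0.047 ]
spent_mid 0.6 [197.3 294.3] [ 0.4896 -0.2865  0.034 ]
spent_mid 0.59 [175.4 313.9] [ 0.4884 -0.3472  0.034 ]
plug_mid 0.65 [196.8 296.6] [ 0.4925 -0.2908  0.033 ]
plug_mid 0.52 [215.2 268.5] [ 0.4706 -0.2156  0.033 ]
side {'frame': 0, 'intrinsics': array([[407.06351364,   0.        , 324.20152254],
       [  0.        , 407.06351364, 197.99425817],
       [  0.        ,   0.        ,   1.        ]]), 'eye': array([ 0.37757706, -0.62609944,  0.8418964 ]), 'orientation': array([ 0.78258636, -0.0
[... 890 characters left out ...]
': 1.2, 'joint_positions': array([-1.03097257e-01,  8.72123444e-02,  1.37072118e+00,  4.42881253e-05,
        1.68360615e+00, -1.03104727e-01]), 'qvel': array([-6.30191020e-05, -3.39576012e-04, -2.46708211e-04, -2.25030110e-03,
        5.25740911e-04, -5.12197680e-04]), 'joint_torque': array([-8.64210983e-05, -3.40039444e+01, -3.02605212e+01,  7.15981820e-02,
        2.36469624e-02,  2.37317954e-05]), 'tool_pos': array([5.50011002e-01, 1.18520290e-05, 1.92188366e-01]), 'ee_rot': array([ 3.14153542e+00, -3.83192410e-05,  1.57080878e+00]), 'wrist_force': array([-0.64179091, -0.00665115,  0.19935749]), 'wrist_torque': array([-0.02941627, -0.05650019,  0.00215279]), 'width': 0.09402067609138608}
```

View pics/scene0.png

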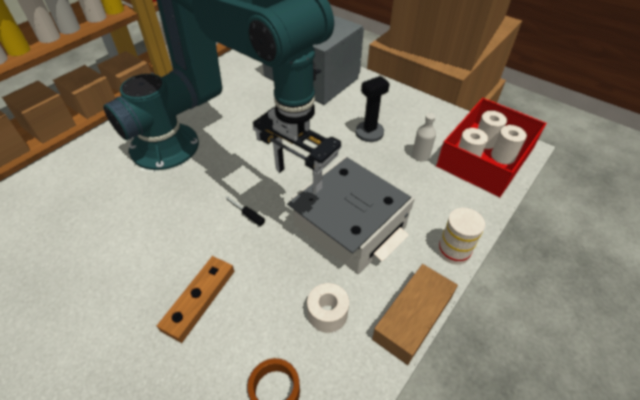

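View pics/side0.png

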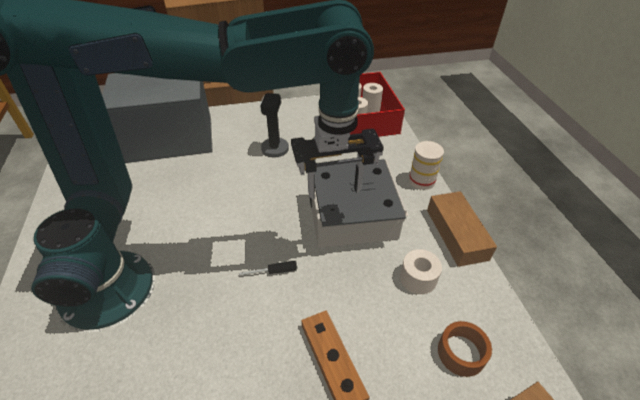

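View pics/wrist0.png

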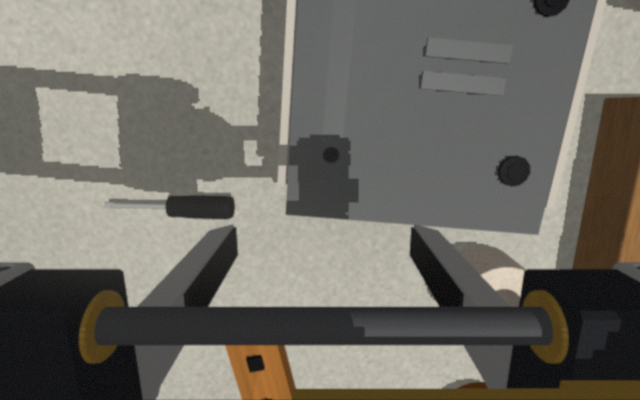

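```bash
python3 - <<'E'
import cv2
a=cv2.imread('pics/scene0.png')[240:350,130:260];b=cv2.imread('pics/side0.png')[300:400,270:400]
cv2.imwrite('pics/c1.png',cv2.resize(a,None,fx=5,fy=5,interpolation=2));cv2.imwrite('pics/c2.png',cv2.resize(b,None,fx=5,fy=5,interpolation=2))
E
```

```text
(no output)
```

View pics/c1.png

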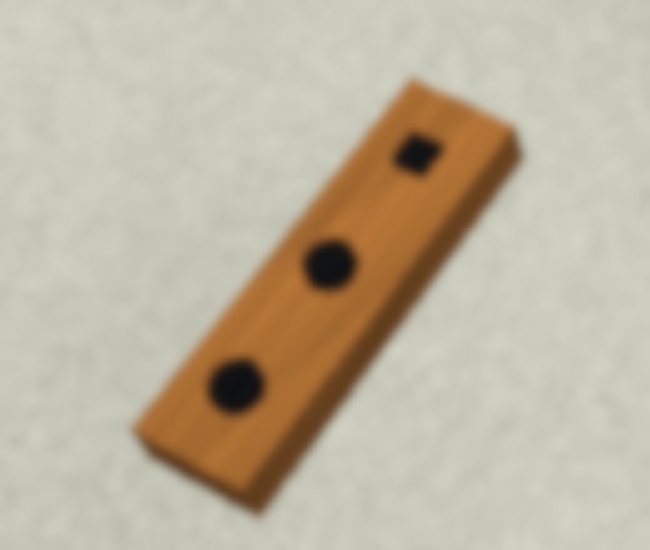

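View pics/c2.png

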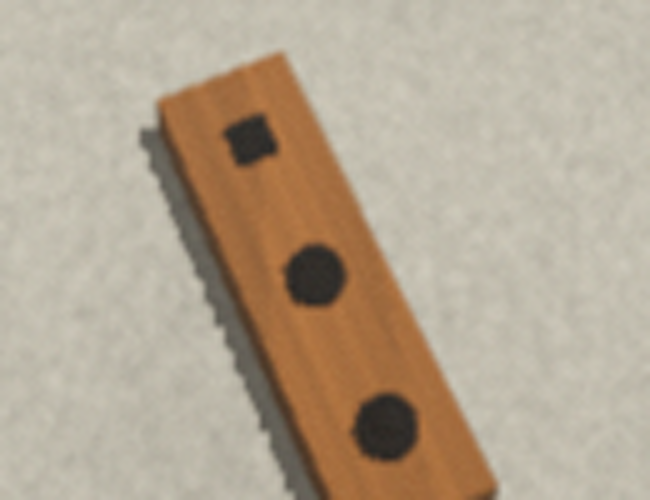

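```bash
python3 -m inch '[{"dx":-1,"dy":-0.17},{"dx":-1,"dy":-0.17},{"dx":-1,"dy":-0.17},{"dx":-1,"dy":-0.17},{"dx":-1,"dy":-0.17},{"dx":-1,"dy":-0.17},{"dx":-1,"dy":-0.17},{"dx":-1,"dy":-0.17},{"dx":-1,"dy":-0.17},{"dx":-1,"dy":-0.17},{"dx":-1,"dy":-0.17},{"dx":-1,"dy":-0.17}]'
python3 -m inch '[{"rz":-1},{"rz":-1},{"rz":-1},{"rz":-0.1},{"dx":0},{"dx":0}]'
python3 - <<'E'
from h import *
p=snap('wrist','w1')
for q,z in dict(rack=0,rivet_mid=.034,pin_top=.047,spent_mid=.034,plug_mid=.033).items():
    for r in spotter.place_of(p,q)[:2]: print(q,r['score'],np.round(r['pixel'],1),onz(p,r['pixel'],z).round(4))
E
```

```text
rack 0.66 [274.8 385.7] [ 0.4869 -0.2842  0.    ]
spent_mid 0.31 [329.8 139.8] [0.557  0.0379 0.034 ]
plug_mid 0.69 [256.3 360.1] [ 0.4719 -0.218   0.033 ]invalid input at $[0]: expected keys grip, dx, dy, dz, rx, ry, rz
invalid input at $[0]: expected keys grip, dx, dy, dz, rx, ry, rz
```

View pics/w1.png

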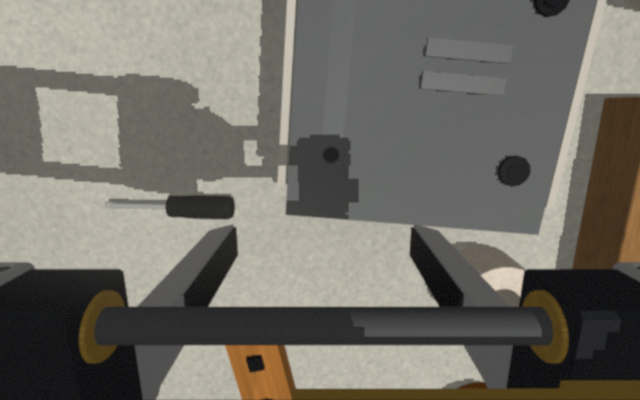

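The rows were refused because each one needs all seven keys, so nothing moved. I'll retype them in full.

```bash
python3 -m inch '[{"grip":1,"dx":-1,"dy":-0.17,"dz":0,"rx":0,"ry":0,"rz":0},{"grip":1,"dx":-1,"dy":-0.17,"dz":0,"rx":0,"ry":0,"rz":0},{"grip":1,"dx":-1,"dy":-0.17,"dz":0,"rx":0,"ry":0,"rz":0},{"grip":1,"dx":-1,"dy":-0.17,"dz":0,"rx":0,"ry":0,"rz":0},{"grip":1,"dx":-1,"dy":-0.17,"dz":0,"rx":0,"ry":0,"rz":0},{"grip":1,"dx":-1,"dy":-0.17,"dz":0,"rx":0,"ry":0,"rz":0},{"grip":1,"dx":-1,"dy":-0.17,"dz":0,"rx":0,"ry":0,"rz":0},{"grip":1,"dx":-1,"dy":-0.17,"dz":0,"rx":0,"ry":0,"rz":0},{"grip":1,"dx":-1,"dy":-0.17,"dz":0,"rx":0,"ry":0,"rz":0},{"grip":1,"dx":-1,"dy":-0.17,"dz":0,"rx":0,"ry":0,"rz":0},{"grip":1,"dx":-1,"dy":-0.17,"dz":0,"rx":0,"ry":0,"rz":0},{"grip":1,"dx":-1,"dy":-0.17,"dz":0,"rx":0,"ry":0,"rz":0}]'
python3 -m inch '[{"grip":1,"dx":0,"dy":0,"dz":0,"rx":0,"ry":0,"rz":-1},{"grip":1,"dx":0,"dy":0,"dz":0,"rx":0,"ry":0,"rz":-1},{"grip":1,"dx":0,"dy":0,"dz":0,"rx":0,"ry":0,"rz":-1},{"grip":1,"dx":0,"dy":0,"dz":0,"rx":0,"ry":0,"rz":0},{"grip":1,"dx":0,"dy":0,"dz":0,"rx":0,"ry":0,"rz":0}]'
python3 - <<'E'
from h import *
p=snap('wrist','w2')
for q,z in dict(rack=0,rivet_mid=.034,pin_top=.047,spent_mid=.034,plug_mid=.033).items():
    for r in spotter.place_of(p,q)[:2]: print(q,r['score'],np.round(r['pixel'],1),onz(p,r['pixel'],z).round(4))
E
```

```text
time: 3.0
tool_pos: [0.4985, -0.3077, 0.1923]
ee_rot: [3.14, -0.0, 1.575]
wrist_force: [1.5, -0.2, 0.5]
width: 0.094
time: 3.62
tool_pos: [0.4976, -0.3103, 0.1916]
ee_rot: [3.141, -0.0, 1.839]
wrist_force: [0.1, 0.4, -0.3]
width: 0.0942
rack 0.56 [317.6 144. ] [ 0.484  -0.2825  0.    ]
rivet_mid 0.81 [311.8 213. ] [ 0.4964 -0.3496  0.034 ]
pin_top 0.51 [310.6 216.9] [ 0.4957 -0.3499  0.047 ]
spent_mid 0.7 [314.3 147.3] [ 0.4813 -0.283   0.034 ]
plug_mid 0.65 [319.7  78.5] [ 0.4694 -0.2188  0.033 ]
```

View pics/w2.png

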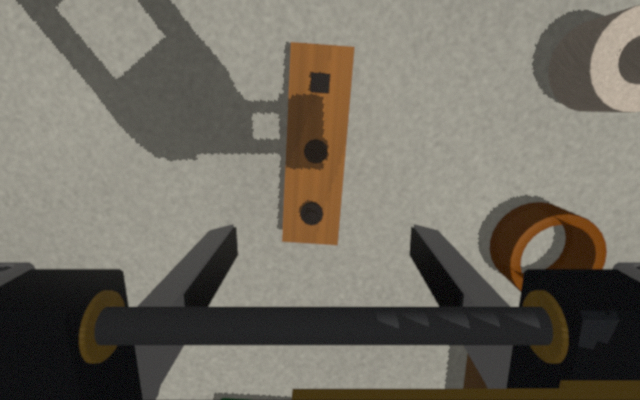

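```bash
python3 - <<'E'
import cv2,numpy as np
a=cv2.imread('pics/w2.png')[125:240,280:350]
a=cv2.resize(a,None,fx=5,fy=5,interpolation=2).astype(float)
cv2.imwrite('pics/c3.png',np.clip((a/150)**0.5*255,0,255).astype('uint8'))
E
```

```text
(no output)
```

View pics/c3.png

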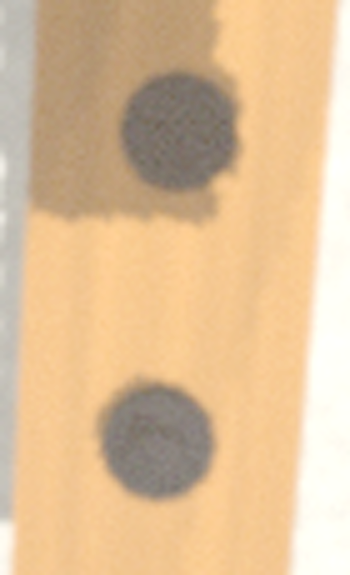

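```bash
cat >> h.py <<'E'
def blob(p,approx,thr=70,win=25):
    g=p['frame'].max(2).astype(int);u,v=map(int,approx)
    m=np.zeros(g.shape,'uint8');m[max(0,v-win):v+win,max(0,u-win):u+win]=(g[max(0,v-win):v+win,max(0,u-win):u+win]<thr)
    n,l,s,c=cv2.connectedComponentsWithStats(m)
    i=1+np.argmax(s[1:,4]);return c[i],s[i]
def delta(target):
    o=robot.get_obs();Rm=R.from_euler('xyz',o['ee_rot']).as_matrix()
    return Rm.T@(np.array(target)-o['tool_pos'])/.025
E
python3 - <<'E'
from h import *
p=snap('wrist')
for a in((320,82),(316,151),(311,213)):
    c,s=blob(p,a); print(c,s,onz(p,c,.036))
c,_=blob(p,(311,213));t=onz(p,c,.037);t[2]=.1
print(t,delta(t))
E
```

```text
[319.41982507  82.31195335] [310  73  20  20 343] [ 0.47006502 -0.22237466  0.036     ]
[315.11276596 150.82553191] [304 139  23  25 470] [ 0.48296127 -0.28594543  0.036     ]
[310.90956072 212.81136951] [300 202  22  23 387] [ 0.49543041 -0.34900205  0.036     ]
[ 0.4953837  -0.34869667  0.1       ] [-1.45933832 -0.49948382  3.66368701]
```

```bash
python3 -m inch '[{"grip":1,"dx":-0.75,"dy":-0.25,"dz":1,"rx":0,"ry":0,"rz":0},{"grip":1,"dx":-0.7,"dy":-0.25,"dz":1,"rx":0,"ry":0,"rz":0},{"grip":1,"dx":0,"dy":0,"dz":1,"rx":0,"ry":0,"rz":0},{"grip":1,"dx":0,"dy":0,"dz":0,"rx":0,"ry":0,"rz":0}]'
python3 - <<'E'
from h import *
p=snap('wrist','w3')
for q,z in dict(rack=0,rivet_mid=.034,pin_top=.047,spent_mid=.034,plug_mid=.033).items():
    for r in spotter.place_of(p,q)[:2]: print(q,r['score'],np.round(r['pixel'],1),onz(p,r['pixel'],z).round(4))
a=p['frame'][:,:,::-1].astype(float)
cv2.imwrite('pics/w3.png',np.clip((a/200)**0.5*255,0,255).astype('uint8'))
E
```

```text
time: 4.47
tool_pos: [0.496, -0.3498, 0.1159]
ee_rot: [3.139, 0.002, 1.84]
wrist_force: [0.1, 0.7, -0.4]
width: 0.0941
rack 0.96 [331.5 115.5] [ 0.4868 -0.2878  0.    ]
rivet_mid 0.71 [324.3 195.1] [ 0.4971 -0.3489  0.034 ]
pin_top 0.6 [323.2 200.5] [ 0.4965 -0.3501  0.047 ]
spent_mid 0.7 [326.8 112.1] [ 0.4816 -0.2857  0.034 ]
plug_mid 0.57 [335.3  17.9] [ 0.4699 -0.2208  0.033 ]
```

View pics/w3.png

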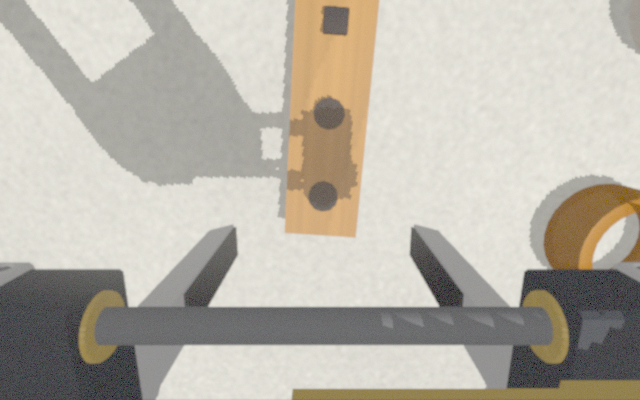

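```bash
python3 - <<'E'
import cv2,numpy as np
o=[]
for f,(r,c) in (('scene0',(280,155)),('side0',(335,310)),('w2',(135,280))):
    a=cv2.imread('pics/%s.png'%f)[r:r+(90 if f=='w2' else 65),c:c+60].astype(float)
    a=np.clip((a/90)**0.6*255,0,255).astype('uint8')
    a=cv2.copyMakeBorder(a,0,90-a.shape[0],0,60-a.shape[1],0)
    o.append(cv2.resize(a,(260,390),interpolation=cv2.INTER_NEAREST))
cv2.imwrite('pics/c4.png',np.hstack(o))
E
```

```text
(no output)
```

View pics/c4.png

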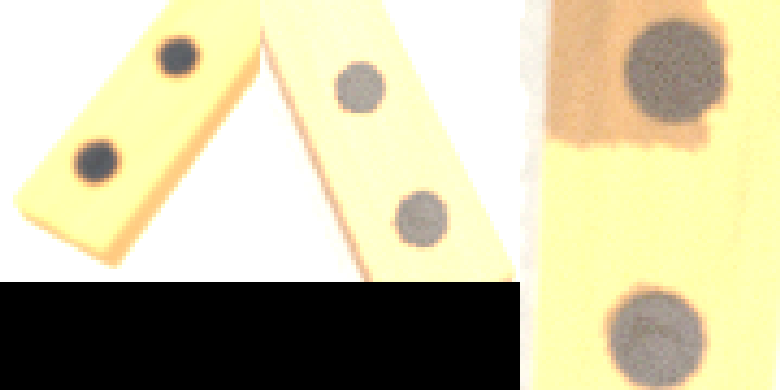

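```bash
python3 - <<'E'
from h import *
p=snap('wrist')
g=p['frame'].max(2);
for a in((329,112),(323,196)):
    c,s=blob(p,a,50,20); t=onz(p,c,.037);print(c,s,t)
t[2]=.0455;print(delta(t))
E
```

```text
[325.94134897 110.25073314] [312  95  29  31 682] [ 0.48322275 -0.28634711  0.037     ]
[320.04522613 191.08877722] [306 178  29  28 597] [ 0.49564661 -0.34872803  0.037     ]
[ 0.13913371 -0.08771334  2.9844451 ]
```

```bash
python3 -m inch '[{"grip":1,"dx":0.05,"dy":-0.03,"dz":1,"rx":0,"ry":0,"rz":0},{"grip":1,"dx":0,"dy":0,"dz":1,"rx":0,"ry":0,"rz":0},{"grip":1,"dx":0,"dy":0,"dz":0.5,"rx":0,"ry":0,"rz":0},{"grip":1,"dx":0,"dy":0,"dz":0,"rx":0,"ry":0,"rz":0}]'
python3 - <<'E'
from h import *
p=snap('wrist','w4')
a=p['frame'][:,:,::-1].astype(float)
cv2.imwrite('pics/w4.png',np.clip((a/200)**0.5*255,0,255).astype('uint8'))
for q,z in dict(rivet_mid=.034,pin_top=.047,spent_mid=.034).items():
    for r in spotter.place_of(p,q)[:2]: print(q,r['score'],np.round(r['pixel'],1),onz(p,r['pixel'],z).round(4))
E
```

```text
time: 5.32
tool_pos: [0.4997, -0.3515, 0.0602]
ee_rot: [3.131, 0.015, 1.842]
wrist_force: [0.5, -1.0, -0.1]
width: 0.0939
rivet_mid 0.85 [320.8 213.2] [ 0.498  -0.3497  0.034 ]
pin_top 0.79 [318.3 215.1] [ 0.4957 -0.3472  0.047 ]
spent_mid 0.72 [321.4 111.2] [ 0.4812 -0.2874  0.034 ]
```

View pics/w4.png

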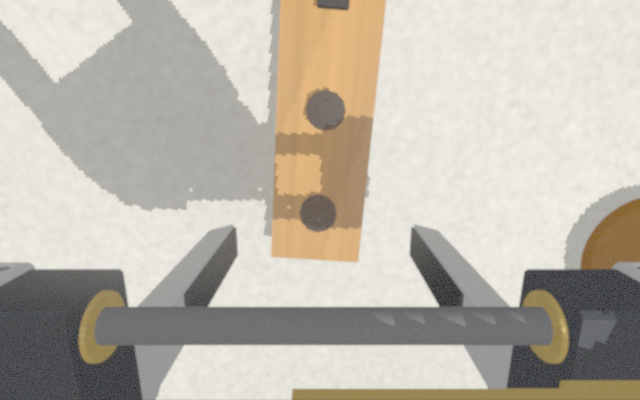

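```bash
cat >> h.py <<'E'
def dall(target,yaw):
    o=robot.get_obs();Rm=R.from_euler('xyz',o['ee_rot'])
    D=R.from_euler('xyz',[np.pi,0,yaw])
    rv=(Rm.inv()*D).as_rotvec()
    print('d',(Rm.inv().apply(np.array(target)-o['tool_pos'])/.025).round(3),'r',(np.degrees(rv)/5).round(3),'pos',o['tool_pos'].round(4),'rot',o['ee_rot'].round(4),'F',o['wrist_force'].round(2),'w',round(o['width'],4))
E
python3 -m inch '[{"grip":1,"dx":0,"dy":0,"dz":0,"rx":0,"ry":0,"rz":0}]'
python3 -c "
from h import *
dall([.497,-.3495,.0457],1.842)"
```

```text
time: 5.65
tool_pos: [0.5011, -0.3528, 0.0631]
ee_rot: [3.128, 0.019, 1.842]
wrist_force: [0.2, 0.1, -0.1]
width: 0.0939
d [ 0.185 -0.13   0.692] r [ 0.158  0.217 -0.003] pos [ 0.5011 -0.3528  0.0631] rot [3.1278 0.019  1.8416] F [ 0.2   0.08 -0.15] w 0.0939
```

```bash

python3 -m inch '[{"grip":1,"dx":0.19,"dy":-0.13,"dz":0.35,"rx":0.16,"ry":0.22,"rz":0},{"grip":1,"dx":0,"dy":0,"dz":0.25,"rx":0,"ry":0,"rz":0}]'
python3 -c "
from h import *
dall([.497,-.3495,.0457],1.842)
print(robot.get_obs()['joint_positions'],robot.get_obs()['qvel'])"
```

```text
time: 5.9
tool_pos: [0.4972, -0.3496, 0.0486]
ee_rot: [3.141, 0.001, 1.842]
wrist_force: [-0.5, 0.3, -1.0]
width: 0.0943
d [ 0.005 -0.006  0.115] r [ 0.004  0.007 -0.003] pos [ 0.4972 -0.3496  0.0486] rot [3.1412e+00 6.0000e-04 1.8417e+00] F [-0.53  0.29 -1.  ] w 0.0943
[-7.06064534e-01  2.81437243e-01  1.43345828e+00 -3.44524040e-05
  1.42595095e+00 -9.76969676e-01] [ 0.0004959   0.0300166   0.05015076  0.00031268 -0.10032868  0.00081277]
```

```bash

python3 -m inch '[{"grip":1,"dx":0,"dy":0,"dz":0.1,"rx":0,"ry":0,"rz":0},{"grip":1,"dx":0,"dy":0,"dz":0,"rx":0,"ry":0,"rz":0}]'
python3 -c "
from h import *
dall([.497,-.3495,.0457],1.842)"
```

```text
time: 6.15
tool_pos: [0.4966, -0.3491, 0.0445]
ee_rot: [-3.141, -0.001, 1.842]
wrist_force: [-0.6, -0.6, -0.3]
width: 0.0938
d [-0.019  0.011 -0.047] r [-0.011 -0.015 -0.004] pos [ 0.4966 -0.3491  0.0445] rot [-3.1407e+00 -1.3000e-03  1.8416e+00] F [-0.63 -0.57 -0.31] w 0.0938
```

```bash

python3 -m inch '[{"grip":0.5,"dx":0,"dy":0,"dz":-0.06,"rx":0,"ry":0,"rz":0},{"grip":0.45,"dx":0,"dy":0,"dz":0,"rx":0,"ry":0,"rz":0},{"grip":0.4,"dx":0,"dy":0,"dz":0,"rx":0,"ry":0,"rz":0},{"grip":0.4,"dx":0,"dy":0,"dz":0,"rx":0,"ry":0,"rz":0}]'
python3 -c "
from h import *
dall([.497,-.3495,.0457],1.842)"
```

```text
time: 6.65
tool_pos: [0.4969, -0.3493, 0.0467]
ee_rot: [-3.141, -0.0, 1.842]
wrist_force: [0.1, -0.1, -0.3]
width: 0.0574
d [-0.007  0.003  0.041] r [-0.004 -0.005 -0.003] pos [ 0.4969 -0.3493  0.0467] rot [-3.1412e+00 -4.0000e-04  1.8417e+00] F [ 0.12 -0.11 -0.32] w 0.0574
```

```bash

python3 -m inch '[{"grip":0,"dx":0,"dy":0,"dz":0.03,"rx":0,"ry":0,"rz":0},{"grip":0,"dx":0,"dy":0,"dz":0,"rx":0,"ry":0,"rz":0},{"grip":0,"dx":0,"dy":0,"dz":0,"rx":0,"ry":0,"rz":0},{"grip":0,"dx":0,"dy":0,"dz":0,"rx":0,"ry":0,"rz":0},{"grip":0,"dx":0,"dy":0,"dz":0,"rx":0,"ry":0,"rz":0},{"grip":0,"dx":0,"dy":0,"dz":0,"rx":0,"ry":0,"rz":0}]'
python3 -c "
from h import *
dall([.497,-.3495,.0457],1.842)
p=snap('wrist');a=p['frame'][:,:,::-1].astype(float)
cv2.imwrite('pics/w5.png',np.clip((a/200)**0.5*255,0,255).astype('uint8'))"
```

```text
time: 7.4
tool_pos: [0.4969, -0.3493, 0.0459]
ee_rot: [-3.141, -0.0, 1.842]
wrist_force: [0.0, 0.4, -0.2]
width: 0.0005
d [-0.008  0.002  0.01 ] r [-0.003 -0.004 -0.003] pos [ 0.4969 -0.3493  0.0459] rot [-3.1413e+00 -4.0000e-04  1.8417e+00] F [ 0.01  0.42 -0.17] w 0.0005
```

View pics/w5.png

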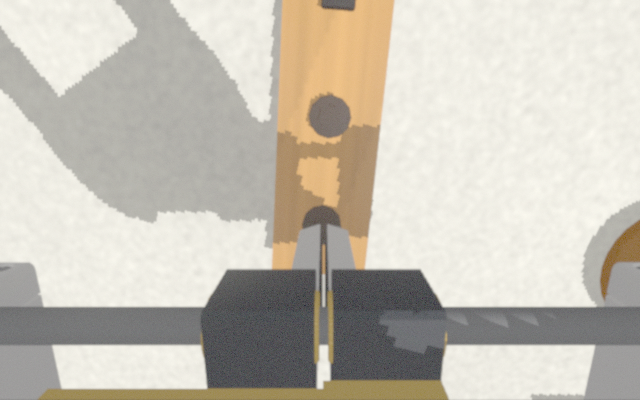

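```bash

python3 -c "
from h import *
p=snap('wrist');o=robot.get_obs();Rm=R.from_euler('xyz',o['ee_rot'])
for q in ([0,0,0],[0,0,.014],[.008,0,.014],[0,0,-.005],[.008,0,-.005]): print(q,proj(p,o['tool_pos']+Rm.apply(q)))
print(p['eye'],p['orientation'],o['tool_pos'])
print(onz(p,(321,216),.034),onz(p,(330,116),.034))
s=snap('side','s5');s=snap('scene','sc5')
c,st=blob(p,(322,214),60,12);print(c,st)
cv2.imwrite('pics/c5.png',np.hstack([cv2.resize(cv2.imread('pics/s5.png')[250:400,240:440],None,fx=2,fy=2),cv2.resize(cv2.imread('pics/sc5.png')[230:380,100:300],None,fx=2,fy=2)]))
"
```

```text
[0, 0, 0] [322.91811207 230.89469672]
[0, 0, 0.014] [322.93924146 223.11279567]
[0.008, 0, 0.014] [322.92608768 210.71237809]
[0, 0, -0.005] [322.90986744 233.93117536]
[0.008, 0, -0.005] [322.89519196 220.47924926]
[ 0.47845935 -0.2817904   0.23856461] [-0.24719618  0.00030985  0.27012388] [ 0.49690946 -0.3493364   0.04596538]
[ 0.49436856 -0.34458745  0.034     ] [ 0.48351736 -0.28590123  0.034     ]
[321.42889391 215.73363431] [310 205  24  21 443]
```

View pics/c5.png

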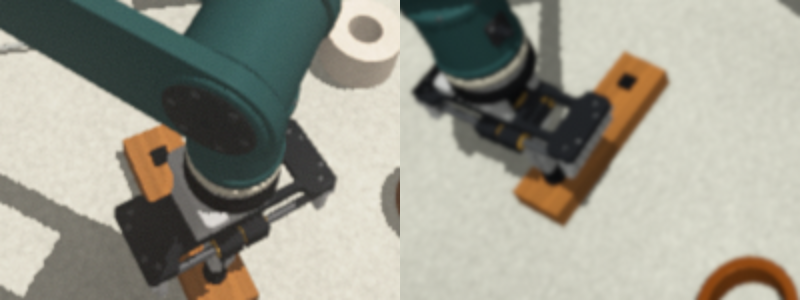

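```bash

python3 -c "
from h import *
import cv2
a=cv2.imread('pics/sc5.png');b=cv2.imread('pics/s5.png')
f=lambda x:np.clip((x/180.)**.6*255,0,255).astype('uint8')
cv2.imwrite('pics/c6.png',np.hstack([cv2.resize(f(b[330:400,300:380]),None,fx=5,fy=5,interpolation=2),cv2.resize(f(a[275:345,140:220]),None,fx=5,fy=5,interpolation=2)]))
s=snap('scene');d=snap('side');o=robot.get_obs()['tool_pos']
for z in (.032,.046,.06): print(proj(s,[o[0],o[1],z]),proj(d,[o[0],o[1],z]))
print(onz(d,(347.5,385),.034),onz(s,(177,317),.034))
"
```

```text
[177.40289573 317.30490994] [347.57426961 385.78507776]
[175.73579971 314.38477255] [347.97045786 383.00107592]
[174.02861332 311.39441159] [348.37694451 380.14470759]
[ 0.49682255 -0.34859251  0.034     ] [ 0.49679276 -0.34973452  0.034     ]
```

View pics/c6.png

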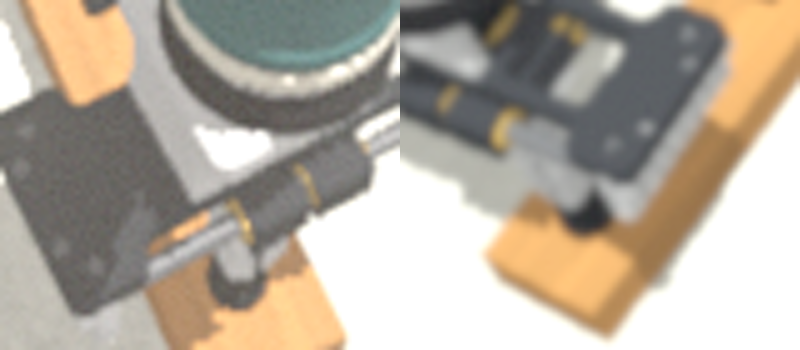

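```bash

python3 -m inch '[{"grip":0,"dx":0,"dy":0,"dz":-0.7,"rx":0,"ry":0,"rz":0},{"grip":0,"dx":0,"dy":0,"dz":-0.7,"rx":0,"ry":0,"rz":0},{"grip":0,"dx":0,"dy":0,"dz":0,"rx":0,"ry":0,"rz":0}]'
python3 -c "
from h import *
a=snap('scene')['frame'][:,:,::-1];b=snap('side')['frame'][:,:,::-1];p=snap('wrist','w6')
f=lambda x:np.clip((x/180.)**.6*255,0,255).astype('uint8')
cv2.imwrite('pics/c7.png',np.vstack([np.hstack([cv2.resize(f(b[330:400,300:380]),None,fx=5,fy=5,interpolation=2),cv2.resize(f(a[275:345,140:220]),None,fx=5,fy=5,interpolation=2)]),np.pad(f(p['frame'][80:300,220:420,::-1]),((0,0),(0,600),(0,0)))]))
"
```

```text
time: 8.07
tool_pos: [0.4975, -0.3499, 0.0847]
ee_rot: [3.141, 0.002, 1.842]
wrist_force: [0.3, -0.2, 0.1]
width: 0.0004
```

View pics/c7.png

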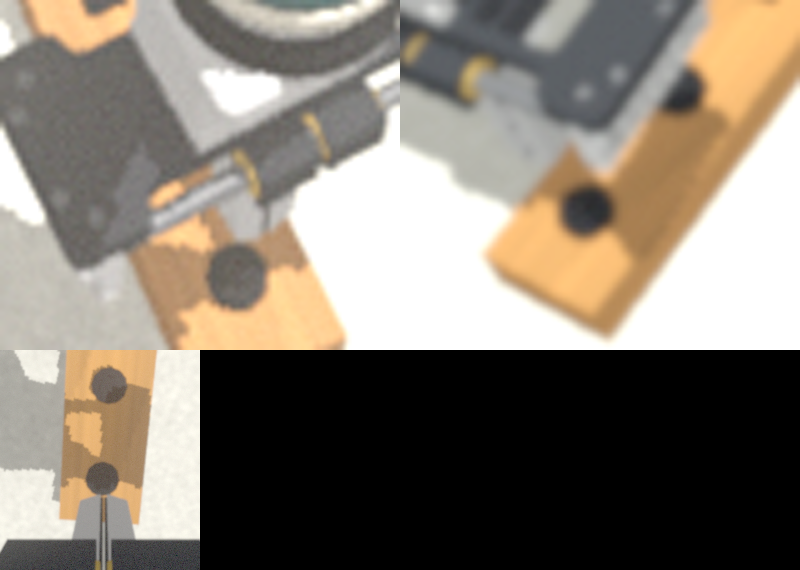

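```bash

python3 -c "
from h import *
s=snap('scene');d=snap('side')
o=robot.get_obs();Rm=R.from_euler('xyz',o['ee_rot'])
for t in (-.02,-.01,0,.007,.014):
  for x in (-.008,.008):
    X=o['tool_pos']+Rm.apply([x,0,t]); print(t,x,((proj(s,X)-[140,275])*5+[400,0]).round(),((proj(d,X)-[300,330])*5).round())
f=lambda x:np.clip((x/180.)**.6*255,0,255).astype('uint8')
a=s['frame'][:,:,::-1];b=d['frame'][:,:,::-1]
cv2.imwrite('pics/c8.png',np.hstack([cv2.resize(f(b[355:395,330:370]),(400,400),interpolation=2),cv2.resize(f(a[285:325,160:200]),(400,400),interpolation=2)]))
"
```

```text
-0.02 -0.008 [532. 150.] [256. 225.]
-0.02 0.008 [556. 117.] [234. 185.]
-0.01 -0.008 [539. 161.] [254. 236.]
-0.01 0.008 [562. 128.] [232. 197.]
0 -0.008 [546. 172.] [253. 247.]
0 0.008 [569. 140.] [231. 207.]
0.007 -0.008 [550. 180.] [251. 254.]
0.007 0.008 [573. 147.] [230. 215.]
0.014 -0.008 [555. 188.] [250. 261.]
0.014 0.008 [577. 155.] [228. 222.]
```

View pics/c8.png

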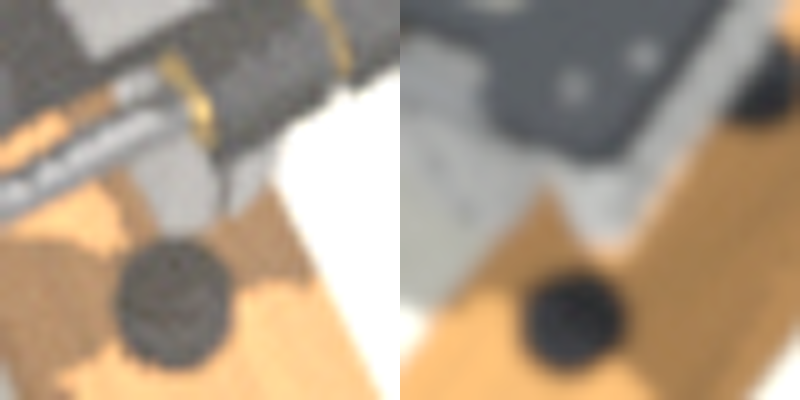

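```bash

python3 -c "
from h import *
s=snap('scene');d=snap('side')
o=robot.get_obs();Rm=R.from_euler('xyz',o['ee_rot'])
for t in (-.01,0,.007,.014):
  for x in (-.008,.008):
   for y in (-.012,0,.012):
    X=o['tool_pos']+Rm.apply([x,y,t]); print(t,x,y,'scene',((proj(s,X)-[160,285])*10+[400,0]).round(),'side',((proj(d,X)-[330,355])*10).round())
"
```

```text
-0.01 -0.008 -0.012 scene [429. 202.] side [151. 254.]
-0.01 -0.008 0 scene [478. 223.] side [209. 222.]
-0.01 -0.008 0.012 scene [528. 244.] side [265. 191.]
-0.01 0.008 -0.012 scene [476. 136.] side [107. 174.]
-0.01 0.008 0 scene [525. 157.] side [164. 143.]
-0.01 0.008 0.012 scene [574. 178.] side [220. 113.]
0 -0.008 -0.012 scene [443. 224.] side [148. 275.]
0 -0.008 0 scene [491. 245.] side [205. 243.]
0 -0.008 0.012 scene [540. 266.] side [261. 212.]
0 0.008 -0.012 scene [489. 159.] side [105. 196.]
0 0.008 0 scene [537. 179.] side [161. 165.]
0 0.008 0.012 scene [586. 200.] side [216. 135.]
0.007 -0.008 -0.012 scene [452. 240.] side [146. 290.]
0.007 -0.008 0 scene [500. 261.] side [203. 258.]
0.007 -0.008 0.012 scene [549. 282.] side [258. 227.]
0.007 0.008 -0.012 scene [498. 175.] side [103. 211.]
0.007 0.008 0 scene [546. 195.] side [159. 180.]
0.007 0.008 0.012 scene [594. 216.] side [214. 150.]
0.014 -0.008 -0.012 scene [461. 255.] side [144. 304.]
0.014 -0.008 0 scene [509. 276.] side [200. 273.]
0.014 -0.008 0.012 scene [558. 297.] side [256. 242.]
0.014 0.008 -0.012 scene [507. 190.] side [101. 226.]
0.014 0.008 0 scene [555. 210.] side [157. 195.]
0.014 0.008 0.012 scene [603. 231.] side [212. 165.]
```

```bash

python3 -c "
from h import *
dall([.4969-.265*.0325,-.3493+.964*.0325,.047],1.842)"
```

```text
d [1.248 0.041 1.352] r [-0.032 -0.047 -0.004] pos [ 0.4958 -0.3484  0.0807] rot [-3.1388 -0.0041  1.8417] F [-0.15 -0.58 -0.08] w 0.0002
```

```bash

python3 -m inch '[{"grip":0,"dx":0.65,"dy":0.02,"dz":0,"rx":0,"ry":0,"rz":0},{"grip":0,"dx":0.6,"dy":0.02,"dz":0.3,"rx":0,"ry":0,"rz":0},{"grip":0,"dx":0,"dy":0,"dz":0.5,"rx":0,"ry":0,"rz":0},{"grip":0,"dx":0,"dy":0,"dz":0.3,"rx":0,"ry":0,"rz":0},{"grip":0,"dx":0,"dy":0,"dz":0.1,"rx":0,"ry":0,"rz":0},{"grip":0,"dx":0,"dy":0,"dz":0,"rx":0,"ry":0,"rz":0}]'
python3 -c "
from h import *
dall([.4969-.265*.0325,-.3493+.964*.0325,.047],1.842)"
```

```text
time: 9.18
tool_pos: [0.4869, -0.3148, 0.0477]
ee_rot: [-3.137, -0.007, 1.842]
wrist_force: [0.3, -0.2, -0.1]
width: 0.0002
d [-0.136  0.021  0.026] r [-0.051 -0.081 -0.002] pos [ 0.4869 -0.3148  0.0477] rot [-3.1372 -0.007   1.8418] F [ 0.29 -0.19 -0.13] w 0.0002
```

```bash

python3 -m inch '[{"grip":0,"dx":-0.14,"dy":0.02,"dz":0.1,"rx":-0.05,"ry":-0.08,"rz":0},{"grip":0,"dx":0,"dy":0,"dz":0.1,"rx":0,"ry":0,"rz":0}]'
python3 -m inch '[{"grip":0,"dx":0,"dy":0,"dz":0.1,"rx":0,"ry":0,"rz":0}]'
python3 -m inch '[{"grip":0,"dx":0,"dy":0,"dz":0.1,"rx":0,"ry":0,"rz":0}]'
python3 -c "
from h import *
dall([.4969-.265*.0325,-.3493+.964*.0325,.047],1.842)"
```

```text
time: 9.43
tool_pos: [0.4889, -0.3192, 0.0431]
ee_rot: [3.14, 0.002, 1.841]
wrist_force: [-0.5, -0.5, -0.3]
width: 0.0001
time: 9.55
tool_pos: [0.489, -0.3193, 0.0406]
ee_rot: [3.14, 0.002, 1.841]
wrist_force: [-0.0, 0.4, 0.5]
width: 0.0003
time: 9.68
tool_pos: [0.4891, -0.3194, 0.038]
ee_rot: [3.14, 0.002, 1.841]
wrist_force: [0.1, -0.1, -0.4]
width: 0.0005
d [ 0.064 -0.013 -0.359] r [ 0.017  0.026 -0.011] pos [ 0.4891 -0.3194  0.038 ] rot [3.1402e+00 2.3000e-03 1.8411e+00] F [ 0.06 -0.11 -0.36] w 0.0005
```

```bash

for i in 1; do
python3 -m inch '[{"grip":0,"dx":0,"dy":0,"dz":0.1,"rx":0,"ry":0,"rz":0}]'
python3 -m inch '[{"grip":0,"dx":0,"dy":0,"dz":0.1,"rx":0,"ry":0,"rz":0}]'
done
python3 -c "
from h import *
dall([.4969-.265*.0325,-.3493+.964*.0325,.047],1.842)
p=snap('wrist','w7')
cv2.imwrite('pics/w7.png',np.clip((p['frame'][:,:,::-1]/200.)**.5*255,0,255).astype('uint8'))"
```

```text
time: 9.8
tool_pos: [0.4891, -0.3194, 0.0354]
ee_rot: [3.14, 0.002, 1.841]
wrist_force: [0.7, -0.7, -0.8]
width: 0.0002
time: 9.93
tool_pos: [0.4891, -0.3194, 0.0327]
ee_rot: [3.14, 0.002, 1.841]
wrist_force: [-0.7, 0.6, -0.5]
width: 0.0005
d [ 0.062 -0.014 -0.573] r [ 0.017  0.026 -0.01 ] pos [ 0.4891 -0.3194  0.0327] rot [3.1401e+00 2.2000e-03 1.8411e+00] F [-0.74  0.6  -0.49] w 0.0005
```

View pics/w7.png

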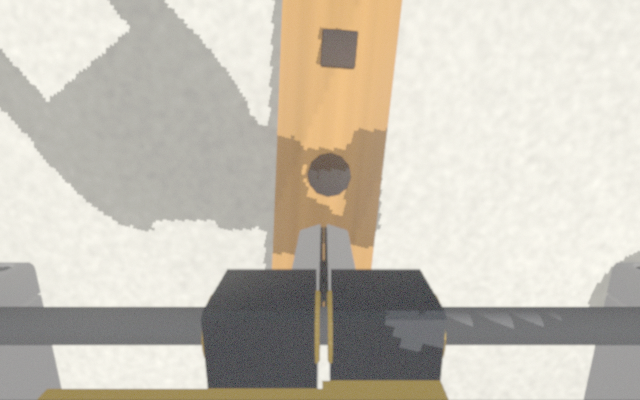

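```bash

python3 -m inch '[{"grip":0,"dx":0,"dy":0,"dz":0.1,"rx":0,"ry":0,"rz":0}]'|sed -n 2,4p
python3 -m inch '[{"grip":0,"dx":0,"dy":0,"dz":0.1,"rx":0,"ry":0,"rz":0}]'|sed -n 2,4p
python3 -m inch '[{"grip":0,"dx":0,"dy":0,"dz":0.1,"rx":0,"ry":0,"rz":0}]'|sed -n 2,4p
```

```text
tool_pos: [0.489, -0.3193, 0.0298]
ee_rot: [3.14, 0.002, 1.841]
wrist_force: [-0.2, 0.3, -0.6]
tool_pos: [0.4889, -0.3193, 0.0271]
ee_rot: [3.14, 0.002, 1.841]
wrist_force: [-0.7, 0.1, -0.3]
tool_pos: [0.489, -0.3192, 0.0244]
ee_rot: [3.14, 0.002, 1.841]
wrist_force: [0.6, -0.3, 0.4]
```

```bash

python3 -m inch '[{"grip":0,"dx":0,"dy":0,"dz":0.05,"rx":0,"ry":0,"rz":0}]'|sed -n 2,4p
python3 -m inch '[{"grip":0,"dx":0,"dy":0,"dz":0.05,"rx":0,"ry":0,"rz":0}]'|sed -n 2,4p
python3 -m inch '[{"grip":0,"dx":0,"dy":0,"dz":0.05,"rx":0,"ry":0,"rz":0}]'|sed -n 2,4p
python3 -c "
from h import *
dall([.489,-.3194,.02],1.842)
s=snap('scene');d=snap('side');a=s['frame'][:,:,::-1];b=d['frame'][:,:,::-1]
f=lambda x:np.clip((x/180.)**.6*255,0,255).astype('uint8')
cv2.imwrite('pics/c9.png',np.hstack([cv2.resize(f(b[335:395,310:370]),(400,400),interpolation=2),cv2.resize(f(a[265:325,160:220]),(400,400),interpolation=2)]))"
```

```text
tool_pos: [0.4889, -0.3192, 0.0229]
ee_rot: [3.141, 0.002, 1.841]
wrist_force: [-0.5, -0.4, 0.7]
tool_pos: [0.4889, -0.3192, 0.0215]
ee_rot: [3.141, 0.002, 1.841]
wrist_force: [-0.5, -0.8, 0.7]
tool_pos: [0.4889, -0.3192, 0.0203]
ee_rot: [3.14, 0.002, 1.841]
wrist_force: [-0.2, 0.3, -0.2]
d [-0.008  0.     0.01 ] r [ 0.013  0.019 -0.009] pos [ 0.4889 -0.3192  0.0203] rot [3.1405e+00 1.7000e-03 1.8412e+00] F [-0.15  0.31 -0.18] w 0.0005
```

View pics/c9.png

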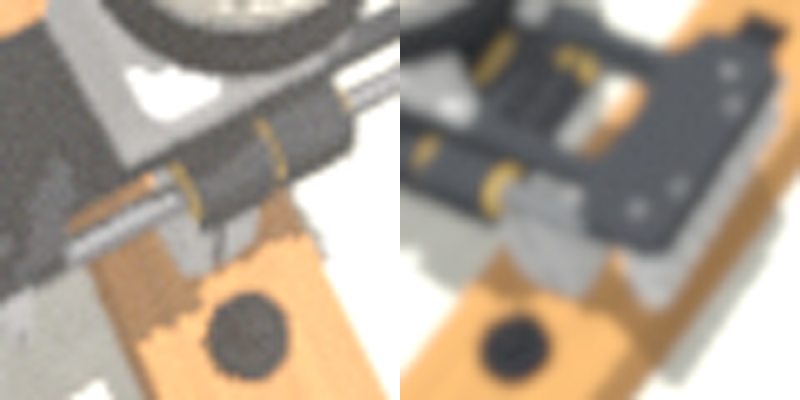

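```bash

python3 -m inch '[{"grip":0,"dx":0,"dy":0,"dz":0.05,"rx":0,"ry":0,"rz":0}]'|sed -n 2,4p
python3 -m inch '[{"grip":0,"dx":0,"dy":0,"dz":0.05,"rx":0,"ry":0,"rz":0}]'|sed -n 2,4p
python3 -m inch '[{"grip":0,"dx":0,"dy":0,"dz":0.05,"rx":0,"ry":0,"rz":0}]'|sed -n 2,4p
python3 -m inch '[{"grip":0,"dx":0,"dy":0,"dz":0.05,"rx":0,"ry":0,"rz":0}]'|sed -n 2,4p
```

```text
tool_pos: [0.4889, -0.3192, 0.019]
ee_rot: [3.14, 0.002, 1.841]
wrist_force: [-0.1, -0.3, -0.1]
tool_pos: [0.489, -0.3193, 0.0177]
ee_rot: [3.14, 0.002, 1.841]
wrist_force: [-0.2, -1.0, -0.6]
tool_pos: [0.489, -0.3193, 0.017]
ee_rot: [3.14, 0.002, 1.841]
wrist_force: [-1.2, 1.3, 5.8]
tool_pos: [0.489, -0.3193, 0.017]
ee_rot: [3.14, 0.002, 1.841]
wrist_force: [-3.1, 2.4, 7.1]
```

```bash

python3 -m inch '[{"grip":0,"dx":0,"dy":0,"dz":-0.6,"rx":0,"ry":0,"rz":0},{"grip":0.5,"dx":0,"dy":0,"dz":-0.5,"rx":0,"ry":0,"rz":0},{"grip":0.5,"dx":-0.5,"dy":0,"dz":0,"rx":0,"ry":0,"rz":0},{"grip":0.5,"dx":-0.5,"dy":0,"dz":0,"rx":0,"ry":0,"rz":0},{"grip":0.5,"dx":-0.1,"dy":0,"dz":0,"rx":0,"ry":0,"rz":0},{"grip":0.5,"dx":0,"dy":0,"dz":0,"rx":0,"ry":0,"rz":0}]'
python3 -c "
from h import *
dall([.4968,-.3492,.0185],1.842)
p=snap('wrist','w8')
cv2.imwrite('pics/w8.png',np.clip((p['frame'][:,:,::-1]/200.)**.5*255,0,255).astype('uint8'))"
```

```text
time: 12.08
tool_pos: [0.4971, -0.3486, 0.0461]
ee_rot: [3.14, 0.003, 1.841]
wrist_force: [-0.7, 0.7, -0.4]
width: 0.0455
d [-0.016 -0.02   1.106] r [ 0.02   0.036 -0.016] pos [ 0.4971 -0.3486  0.0461] rot [3.1398e+00 3.1000e-03 1.8406e+00] F [-0.66  0.7  -0.42] w 0.0455
```

View pics/w8.png

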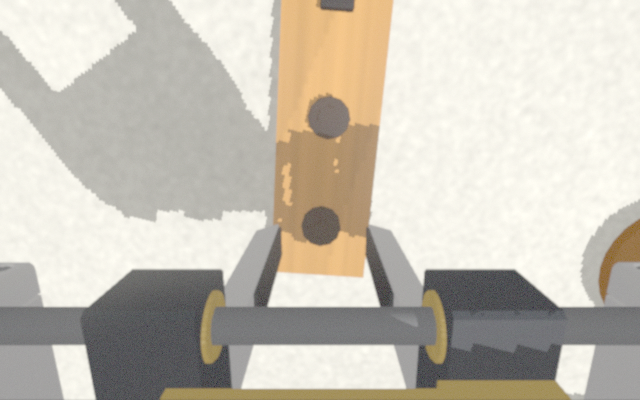

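```bash

python3 -c "
from h import *
acc=0
for i in range(3):
    p=cams.snapshot('wrist'); acc=acc+p['frame'].astype(float)
acc/=3
a=acc[200:255,290:350];b=acc[90:145,298:358]
o=np.hstack([cv2.resize(x,(400,366),interpolation=cv2.INTER_CUBIC) for x in(a,b)])
print(np.percentile(o,[1,10,50]))
cv2.imwrite('pics/c10.png',np.clip((o[:,:,::-1]-15)*5,0,255).astype('uint8'))"
```

```text
[21.93491541 28.20000754 54.49106261]
```

View pics/c10.png

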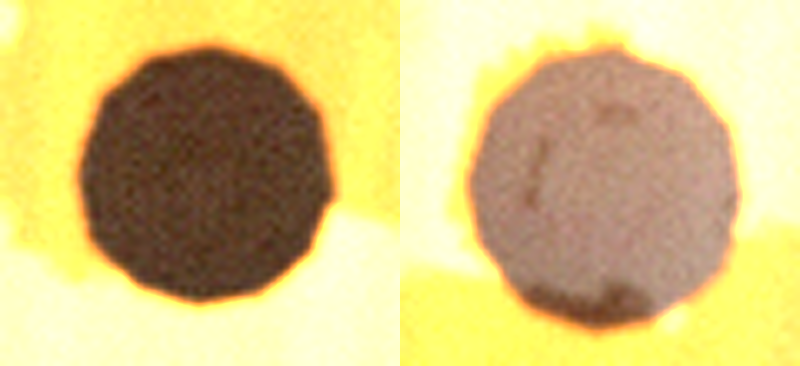

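```bash

python3 -c "
import cv2,numpy as np
acc=cv2.imread('pics/w2.png').astype(float)
a=acc[195:231,293:329];b=cv2.imread('pics/side0.png').astype(float)
o=np.hstack([cv2.resize(x,(260,260),interpolation=cv2.INTER_CUBIC) for x in(a,b[340:370,318:348],b[370:400,332:362])])
cv2.imwrite('pics/c11.png',np.clip((o-15)*5,0,255).astype('uint8'))"
```

```text
(no output)
```

View pics/c11.png

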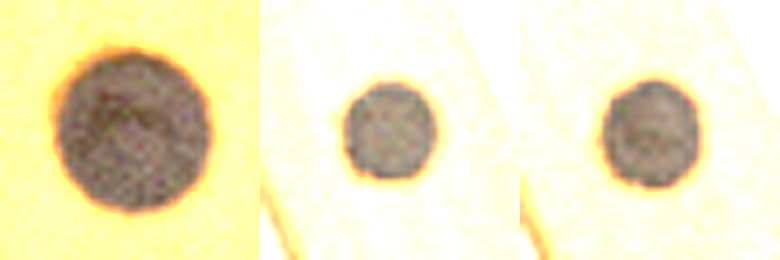

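```bash

python3 -m inch '[{"grip":0.5,"dx":0,"dy":-0.02,"dz":0.5,"rx":0,"ry":0.03,"rz":0},{"grip":0.5,"dx":0,"dy":0,"dz":0.3,"rx":0,"ry":0,"rz":0},{"grip":0.5,"dx":0,"dy":0,"dz":0.15,"rx":0,"ry":0,"rz":0},{"grip":0.5,"dx":0,"dy":0,"dz":0.05,"rx":0,"ry":0,"rz":0}]'
python3 -c "
from h import *
dall([.4968,-.3492,.0185],1.842)"
```

```text
time: 12.78
tool_pos: [0.4962, -0.3471, 0.0189]
ee_rot: [3.141, -0.001, 1.842]
wrist_force: [-0.4, -0.2, 0.4]
width: 0.047
d [-0.087  0.001  0.015] r [ 0.012 -0.01   0.001] pos [ 0.4962 -0.3471  0.0189] rot [ 3.1406e+00 -8.0000e-04  1.8420e+00] F [-0.38 -0.18  0.45] w 0.047
```

```bash

python3 -m inch '[{"grip":0.35,"dx":-0.08,"dy":0,"dz":0.01,"rx":0,"ry":0,"rz":0},{"grip":0.3,"dx":0,"dy":0,"dz":0,"rx":0,"ry":0,"rz":0},{"grip":0.3,"dx":0,"dy":0,"dz":0,"rx":0,"ry":0,"rz":0}]'
python3 -c "
from h import *
dall([.4968,-.3492,.0185],1.842)
p=snap('wrist','w9')
cv2.imwrite('pics/w9.png',np.clip((p['frame'][:,:,::-1]/200.)**.5*255,0,255).astype('uint8'))"
```

```text
time: 13.15
tool_pos: [0.4971, -0.3495, 0.0191]
ee_rot: [3.14, -0.0, 1.842]
wrist_force: [0.0, -0.3, -0.8]
width: 0.0282
d [ 0.014 -0.008  0.023] r [ 0.018 -0.     0.   ] pos [ 0.4971 -0.3495  0.0191] rot [ 3.14  -0.     1.842] F [ 0.04 -0.27 -0.78] w 0.0282
```

View pics/w9.png

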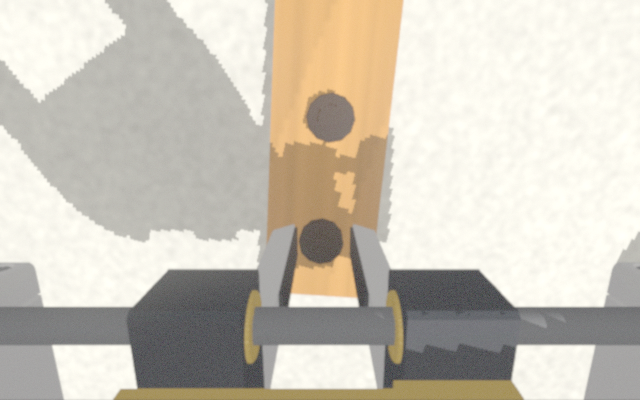

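```bash

python3 -m inch '[{"grip":0.28,"dx":0,"dy":-0.04,"dz":0.01,"rx":0,"ry":0,"rz":0},{"grip":0.2,"dx":0,"dy":0,"dz":0,"rx":0,"ry":0,"rz":0},{"grip":0,"dx":0,"dy":0,"dz":0,"rx":0,"ry":0,"rz":0},{"grip":0,"dx":0,"dy":0,"dz":0,"rx":0,"ry":0,"rz":0}]'
python3 -m inch '[{"grip":0,"dx":0,"dy":0,"dz":-0.2,"rx":0,"ry":0,"rz":0},{"grip":0,"dx":0,"dy":0,"dz":-0.5,"rx":0,"ry":0,"rz":0},{"grip":0,"dx":0,"dy":0,"dz":-0.8,"rx":0,"ry":0,"rz":0},{"grip":0,"dx":0,"dy":0,"dz":-1,"rx":0,"ry":0,"rz":0},{"grip":0,"dx":0,"dy":0,"dz":-1,"rx":0,"ry":0,"rz":0},{"grip":0,"dx":0,"dy":0,"dz":-1,"rx":0,"ry":0,"rz":0},{"grip":0,"dx":0,"dy":0,"dz":-0.8,"rx":0,"ry":0,"rz":0},{"grip":0,"dx":0,"dy":0,"dz":-0.5,"rx":0,"ry":0,"rz":0},{"grip":0,"dx":0,"dy":0,"dz":0,"rx":0,"ry":0,"rz":0}]'
python3 -c "
from h import *
dall([.4968,-.3492,.0185],1.842)
p=snap('wrist','w10');s=snap('side','s10');snap('scene','sc10')
cv2.imwrite('pics/w10.png',np.clip((p['frame'][:,:,::-1]/200.)**.5*255,0,255).astype('uint8'))"
```

```text
time: 13.7
tool_pos: [0.4961, -0.3499, 0.0191]
ee_rot: [3.14, 0.0, 1.842]
wrist_force: [-0.5, -0.2, -0.2]
width: 0.0226
time: 14.82
tool_pos: [0.4967, -0.3505, 0.1761]
ee_rot: [3.136, 0.006, 1.842]
wrist_force: [0.3, -0.4, 0.2]
width: 0.0223
d [ 0.088 -0.018  6.305] r [0.067 0.071 0.002] pos [ 0.4967 -0.3505  0.1761] rot [3.1358 0.0062 1.8421] F [ 0.25 -0.44  0.19] w 0.0223
```

View pics/w10.png

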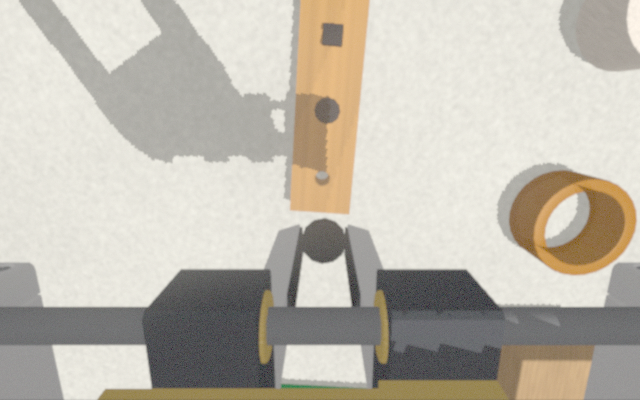

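View pics/s10.png

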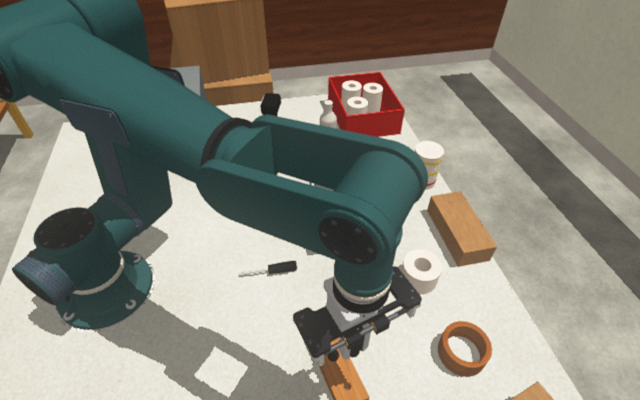

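```bash

python3 -c "
from h import *
p=snap('wrist');o=robot.get_obs();Rm=R.from_euler('xyz',o['ee_rot'])
c,st=blob(p,(324,241),60,24);print(c,st)
X=onz(p,c,o['tool_pos'][2]+.018)
print('in tool',Rm.inv().apply(X-o['tool_pos'])*1000)
for q in ('rivet_mid','pin_top'):
  for r in spotter.place_of(p,q)[:2]:
    X=onz(p,r['pixel'],o['tool_pos'][2]+(.0155 if q=='rivet_mid' else .028));print(q,r['score'],r['pixel'],Rm.inv().apply(X-o['tool_pos'])*1000)
b=p['frame'][215:265,295:350,::-1].astype(float)
cv2.imwrite('pics/c12.png',np.clip((cv2.resize(b,(550,500),interpolation=2)-10)*4,0,255).astype('uint8'))
"
```

```text
[323.4571949  241.13175471] [ 300  219   48   46 1647]
in tool [  0.54026686   0.42526053 -17.99988165]
rivet_mid 0.92 [324.0, 242.1] [ -1.01204363   0.71947295 -15.49628105]
pin_top 0.78 [322.2, 251.1] [ -0.84795812  -0.21982884 -27.99924946]
```

View pics/c12.png

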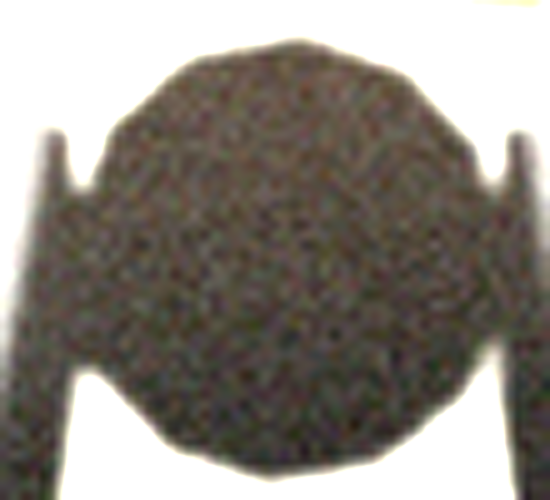

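```bash

python3 -c "
from h import *
K=cams.snapshot('wrist')['intrinsics']
p=dict(intrinsics=K,eye=np.array([0.55048251,0.07018734,0.38483264]),orientation=np.array([-2.47600733e-01,-7.54412323e-05,-7.74759850e-04]))
for px in ((331,154),(513,171),(550,2),(286,215),(540,234),(297,0)): print(px,onz(p,px,.118))
h=onz(p,(331,154),.118)
dall([h[0],h[1],.177],1.842); dall([h[0],h[1]-.03,.177],1.5708)
"
```

```text
(331, 154) [0.55637887 0.03494902 0.118     ]
(513, 171) [0.69648427 0.02173361 0.118     ]
(550, 2) [0.70642991 0.13950788 0.118     ]
(286, 215) [ 0.52086802 -0.0135554   0.118     ]
(540, 234) [ 0.72499387 -0.0297304   0.118     ]
(297, 0) [0.53254737 0.14088271 0.118     ]
d [14.172  6.46  -0.166] r [0.033 0.021 0.001] pos [ 0.4957 -0.3497  0.173 ] rot [3.1387e+00 1.8000e-03 1.8421e+00] F [-0.2   0.51 -0.04] w 0.0225
d [13.016  6.139 -0.165] r [0.035 0.016 3.109] pos [ 0.4957 -0.3497  0.173 ] rot [3.1387e+00 1.8000e-03 1.8421e+00] F [-0.2   0.51 -0.04] w 0.0225
```

```bash

python3 -m inch '[{"grip":0,"dx":0.6,"dy":0.3,"dz":-0.1,"rx":0,"ry":0,"rz":0},{"grip":0,"dx":1,"dy":0.48,"dz":0,"rx":0,"ry":0,"rz":0},{"grip":0,"dx":1,"dy":0.48,"dz":0,"rx":0,"ry":0,"rz":0},{"grip":0,"dx":1,"dy":0.48,"dz":0,"rx":0,"ry":0,"rz":0},{"grip":0,"dx":1,"dy":0.48,"dz":0,"rx":0,"ry":0,"rz":0},{"grip":0,"dx":1,"dy":0.48,"dz":0,"rx":0,"ry":0,"rz":0},{"grip":0,"dx":1,"dy":0.48,"dz":0,"rx":0,"ry":0,"rz":0},{"grip":0,"dx":1,"dy":0.48,"dz":0,"rx":0,"ry":0,"rz":0},{"grip":0,"dx":1,"dy":0.48,"dz":0,"rx":0,"ry":0,"rz":0},{"grip":0,"dx":1,"dy":0.48,"dz":0,"rx":0,"ry":0,"rz":0},{"grip":0,"dx":1,"dy":0.48,"dz":0,"rx":0,"ry":0,"rz":0},{"grip":0,"dx":0.6,"dy":0.3,"dz":0,"rx":0,"ry":0,"rz":0}]'
python3 -m inch '[{"grip":0,"dx":0.3,"dy":0.1,"dz":0,"rx":0,"ry":0,"rz":0.6},{"grip":0,"dx":0,"dy":0,"dz":0,"rx":0,"ry":0,"rz":0.9},{"grip":0,"dx":0,"dy":0,"dz":0,"rx":0,"ry":0,"rz":0.9},{"grip":0,"dx":0,"dy":0,"dz":0,"rx":0,"ry":0,"rz":0.6},{"grip":0,"dx":0,"dy":0,"dz":0,"rx":0,"ry":0,"rz":0},{"grip":0,"dx":0,"dy":0,"dz":0,"rx":0,"ry":0,"rz":0}]'
python3 -c "
from h import *
dall([.5564,.0349,.177],1.5708)
p=snap('wrist','w11')
dall([.5564,.0349,.177],1.5708)
"
```

```text
time: 16.68
tool_pos: [0.5499, -0.022, 0.1757]
ee_rot: [3.139, -0.006, 1.847]
wrist_force: [-0.4, -0.5, -0.1]
width: 0.0223
time: 17.42
tool_pos: [0.5492, -0.0098, 0.1758]
ee_rot: [3.141, -0.006, 1.582]
wrist_force: [-0.4, 0.1, -0.7]
width: 0.0229
d [ 1.786  0.309 -0.038] r [ 0.001 -0.073  0.126] pos [ 0.5492 -0.0098  0.1758] rot [ 3.1414 -0.0064  1.5818] F [-0.43  0.09 -0.67] w 0.0229
d [ 1.788  0.308 -0.037] r [ 0.001 -0.074  0.123] pos [ 0.5492 -0.0099  0.1758] rot [ 3.1414 -0.0065  1.5815] F [-0.4  -0.87 -0.93] w 0.0225
```

View pics/w11.png

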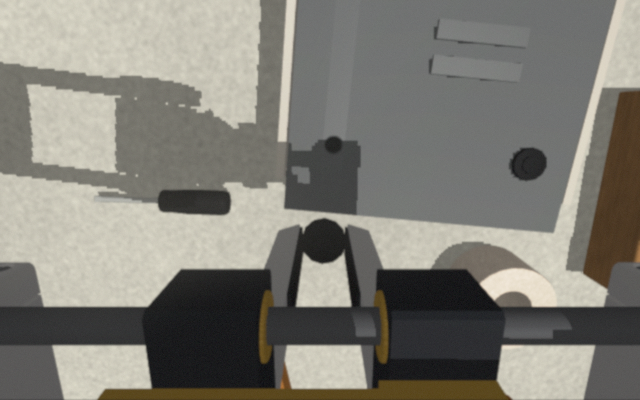

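```bash

python3 -c "
from h import *
p=snap('wrist');o=robot.get_obs();Rm=R.from_euler('xyz',o['ee_rot'])
for thr in (25,32,40,48):
  c,st=blob(p,(333,145),thr,13);print(thr,c,st,onz(p,c,.118),(Rm.inv().apply(onz(p,c,.118)-o['tool_pos'])*1000).round(2))
c,st=blob(p,(324,241),60,24);print(c,st)
X=onz(p,c,o['tool_pos'][2]+.0189);print('in tool',Rm.inv().apply(X-o['tool_pos'])*1000)
b=p['frame'][130:160,318:348,::-1].astype(float)
cv2.imwrite('pics/c13.png',np.clip((cv2.resize(b,(500,500),interpolation=0))*3,0,255).astype('uint8'))
"
```

```text
Traceback (most recent call last):
  File "h.py", line 22, in blob
    i=1+np.argmax(s[1:,4]);return c[i],s[i]
        ~~~~~~~~~^^^^^^^^^
ValueError: attempt to get argmax of an empty sequence
```

```bash

python3 -c "
from h import *
p=snap('wrist');o=robot.get_obs();Rm=R.from_euler('xyz',o['ee_rot'])
for thr in (36,42,48):
  try:
    c,st=blob(p,(333,145),thr,13);print(thr,c,st,onz(p,c,.118),(Rm.inv().apply(onz(p,c,.118)-o['tool_pos'])*1000).round(2))
  except Exception as e: print(thr,e)
c,st=blob(p,(324,241),60,24);print(c,st)
X=onz(p,c,o['tool_pos'][2]+.0189);print('in tool',Rm.inv().apply(X-o['tool_pos'])*1000)
b=p['frame'][130:160,318:348,::-1].astype(float)
cv2.imwrite('pics/c13.png',np.clip((cv2.resize(b,(500,500),interpolation=0))*3,0,255).astype('uint8'))
"
```

```text
36 [333.84615385 148.07692308] [332 144   5   8  13] [0.55677042 0.03183139 0.118     ] [41.36  7.94 58.05]
42 [333.06060606 144.52727273] [326 138  15  14 165] [0.55617043 0.03433671 0.118     ] [43.87  7.37 58.06]
48 [332.86666667 144.72307692] [325 138  17  15 195] [0.55603508 0.03419718 0.118     ] [43.73  7.23 58.06]
[323.50932836 241.0590796 ] [ 300  219   48   46 1608]
in tool [  1.33514975   0.52389247 -18.89176645]
```

View pics/c13.png

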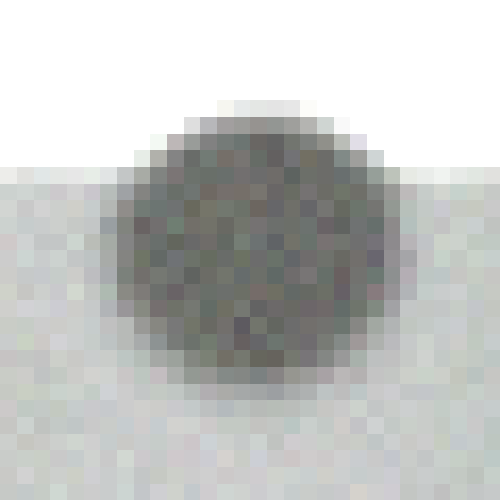

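```bash

python3 -c "
from h import *
p=snap('wrist');o=robot.get_obs();Rm=R.from_euler('xyz',o['ee_rot'])
g=p['frame'].max(2).astype(int); print(g[212:226,323],g[256:270,323])
a=np.linspace(0,2*np.pi,13)
for x0 in (-.002,-.001,0,.001,.002):
  P=[]
  for t,r in((-.0109,.012),(-.0189,.012),(-.0279,.006)):
    q=np.array([proj(p,o['tool_pos']+Rm.apply([x0+r*np.cos(b),r*np.sin(b),t])) for b in a]); P.append((q.min(0).round(1),q.max(0).round(1)))
  print(x0,P)
"
```

```text
[153 193 198 197 189 160 107  52  36  38  36  39  36  39] [ 29  31  31  28  27  35  67 130 177 199 203 204 201 203]
-0.002 [(array([300.7, 220.6]), array([344.3, 261.4])), (array([299.8, 225.4]), array([345.1, 267.7])), (array([310.5, 242.7]), array([334.3, 264.8]))]
-0.001 [(array([300.7, 218.8]), array([344.3, 259.7])), (array([299.8, 223.6]), array([345.2, 266. ])), (array([310.5, 240.8]), array([334.3, 263. ]))]
0 [(array([300.7, 217.1]), array([344.3, 258.1])), (array([299.7, 221.8]), array([345.2, 264.3])), (array([310.5, 238.9]), array([334.4, 261.2]))]
0.001 [(array([300.7, 215.3]), array([344.3, 256.4])), (array([299.7, 219.9]), array([345.2, 262.6])), (array([310.5, 237.1]), array([334.4, 259.3]))]
0.002 [(array([300.6, 213.5]), array([344.4, 254.7])), (array([299.7, 218.1]), array([345.3, 260.9])), (array([310.5, 235.2]), array([334.4, 257.5]))]
```

```bash

python3 -m inch '[{"grip":0,"dx":0.6,"dy":0.15,"dz":0,"rx":0,"ry":-0.07,"rz":0.1},{"grip":0,"dx":0.7,"dy":0.15,"dz":0,"rx":0,"ry":0,"rz":0},{"grip":0,"dx":0.35,"dy":0,"dz":0.3,"rx":0,"ry":0,"rz":0},{"grip":0,"dx":0,"dy":0,"dz":0.5,"rx":0,"ry":0,"rz":0},{"grip":0,"dx":0,"dy":0,"dz":0.3,"rx":0,"ry":0,"rz":0},{"grip":0,"dx":0,"dy":0,"dz":0,"rx":0,"ry":0,"rz":0},{"grip":0,"dx":0,"dy":0,"dz":0,"rx":0,"ry":0,"rz":0}]'
python3 -c "
from h import *
p=snap('wrist','w14');s=snap('side','s14');c=snap('scene','sc14')
dall([.5562,.0342,.128],1.5708)
f=lambda x:np.clip((x/180.)**.6*255,0,255).astype('uint8')
a,b=s['frame'][:,:,::-1],c['frame'][:,:,::-1]
cv2.imwrite('pics/c14.png',np.hstack([cv2.resize(f(a[150:230,290:370]),(400,400),interpolation=2),cv2.resize(f(b[150:230,270:350]),(400,400),interpolation=2)]))
cv2.imwrite('pics/c15.png',f(p['frame'][:,:,::-1]))
"
```

```text
time: 18.5
tool_pos: [0.556, 0.0319, 0.1451]
ee_rot: [-3.139, 0.001, 1.572]
wrist_force: [0.6, -0.4, 0.1]
width: 0.0225
d [ 0.086 -0.     0.701] r [-0.019  0.008  0.012] pos [0.5562 0.0321 0.1455] rot [-3.1399e+00  7.0000e-04  1.5719e+00] F [ 0.46 -0.35 -0.21] w 0.0227
```

View pics/c14.png

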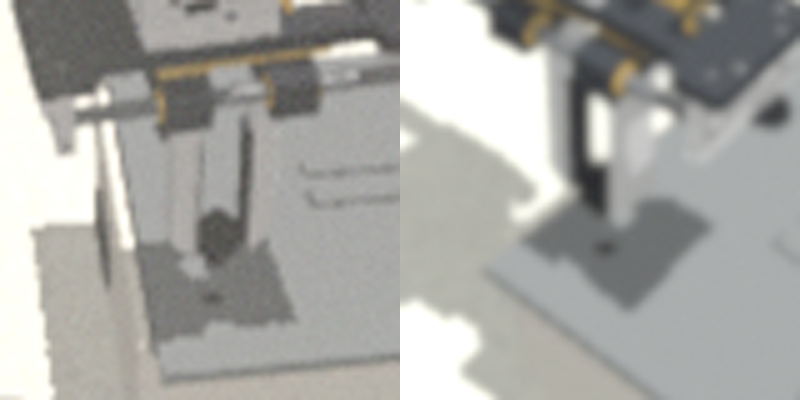

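View pics/c15.png

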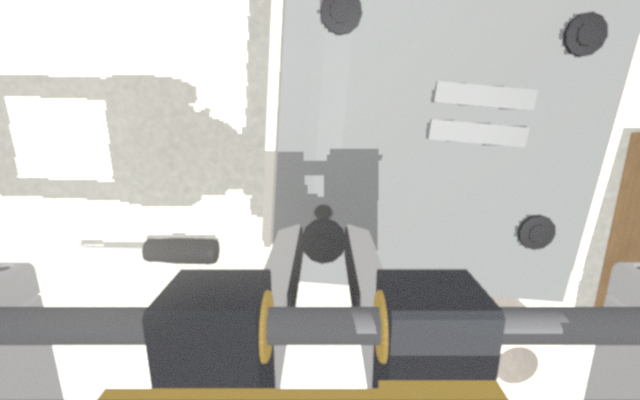

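```bash

python3 -c "
from h import *
s=snap('side');c=snap('scene');o=robot.get_obs()['tool_pos'];print(o)
for p,px,wn in((s,(332,209),'side'),(c,(311,199),'scene')):
  g=p['frame'].max(2).astype(int);print(wn,g[px[1]-4:px[1]+5,px[0]-6:px[0]+7])
  print(onz(p,(px[0]+.4,px[1]+.4),.118))
print('collar exp side',proj(s,o+[0,0,.015]),'scene',proj(c,o+[0,0,.015]))
"
```

```text
[0.55628169 0.03214026 0.14564358]
side [[53 64 75 75 77 68 55 54 53 54 56 56 53]
 [53 55 53 56 57 54 54 56 54 53 52 56 54]
 [53 54 56 52 53 55 54 54 54 52 53 54 51]
 [56 52 54 55 51 46 45 47 49 52 54 52 53]
 [53 55 53 53 48 36 32 36 41 52 56 54 56]
 [55 52 54 53 44 37 39 42 47 56 53 54 56]
 [53 55 54 55 51 51 51 50 56 55 55 56 57]
 [53 57 54 57 54 53 56 53 53 55 54 52 52]
 [53 55 55 54 55 53 57 55 57 53 53 54 52]]
[0.55592299 0.03168453 0.118     ]
scene [[47 47 47 47 47 48 49 57 65 66 61 53 49]
 [47 47 46 47 47 48 49 50 53 53 50 48 47]
 [46 46 47 45 45 44 44 45 45 47 47 47 47]
 [46 47 46 43 38 34 35 37 41 45 46 47 46]
 [47 46 45 41 34 28 27 32 38 44 46 46 46]
 [47 47 46 42 36 32 31 35 40 44 46 47 47]
 [49 48 47 45 42 40 40 43 45 45 47 46 47]
 [58 51 48 47 46 45 45 45 46 47 47 47 47]
 [73 61 50 47 47 47 46 47 47 47 47 47 46]]
[0.55970684 0.0328986  0.118     ]
collar exp side [332.9950506  196.89894218] scene [309.83557397 186.8472    ]
```

```bash

python3 -m inch '[{"grip":0,"dx":0.08,"dy":0,"dz":0.3,"rx":0,"ry":0,"rz":0},{"grip":0,"dx":0,"dy":0,"dz":0.3,"rx":0,"ry":0,"rz":0},{"grip":0,"dx":0,"dy":0,"dz":0.1,"rx":0,"ry":0,"rz":0},{"grip":0,"dx":0,"dy":0,"dz":0,"rx":0,"ry":0,"rz":0}]'
python3 -c "
from h import *
dall([.5562,.0343,.118],1.5708)"
```

```text
time: 19.25
tool_pos: [0.5561, 0.0343, 0.1267]
ee_rot: [-3.14, 0.001, 1.572]
wrist_force: [0.6, 0.0, -0.1]
width: 0.0229
d [0.    0.004 0.349] r [-0.02   0.008  0.014] pos [0.5561 0.0343 0.1267] rot [-3.1399e+00  7.0000e-04  1.5720e+00] F [ 0.55  0.02 -0.13] w 0.0229
```

```bash

for k in a; do
python3 -m inch '[{"grip":0,"dx":0,"dy":0,"dz":0.1,"rx":0,"ry":0,"rz":0},{"grip":0,"dx":0,"dy":0,"dz":0.1,"rx":0,"ry":0,"rz":0}]'|sed -n 2,4p
python3 -m inch '[{"grip":0,"dx":0,"dy":0,"dz":0.05,"rx":0,"ry":0,"rz":0}]'|sed -n 2,4p
python3 -m inch '[{"grip":0,"dx":0,"dy":0,"dz":0.05,"rx":0,"ry":0,"rz":0}]'|sed -n 2,4p
python3 -m inch '[{"grip":0,"dx":0,"dy":0,"dz":0.04,"rx":0,"ry":0,"rz":0}]'|sed -n 2,4p
done
```

```text
tool_pos: [0.5564, 0.0343, 0.1218]
ee_rot: [-3.141, 0.001, 1.572]
wrist_force: [-0.3, -0.2, -0.9]
tool_pos: [0.5564, 0.0343, 0.1204]
ee_rot: [-3.141, 0.001, 1.572]
wrist_force: [-0.1, -0.2, 0.3]
tool_pos: [0.5564, 0.0343, 0.1192]
ee_rot: [-3.141, 0.001, 1.572]
wrist_force: [-0.7, -0.2, -0.8]
tool_pos: [0.5564, 0.0342, 0.1181]
ee_rot: [-3.141, 0.001, 1.572]
wrist_force: [-0.5, 0.1, 0.1]
```

No contact yet below the tip-touch height of about 0.120, so the tip is probably in the hole. I'll continue in small steps.

```bash

python3 -m inch '[{"grip":0,"dx":0,"dy":0,"dz":0.05,"rx":0,"ry":0,"rz":0}]'|sed -n 2,4p
python3 -m inch '[{"grip":0,"dx":0,"dy":0,"dz":0.05,"rx":0,"ry":0,"rz":0}]'|sed -n 2,4p
python3 -m inch '[{"grip":0,"dx":0,"dy":0,"dz":0.05,"rx":0,"ry":0,"rz":0}]'|sed -n 2,4p
python3 -c "
from h import *
dall([.5562,.0343,.1071],1.5708)"
```

```text
tool_pos: [0.5565, 0.0342, 0.1169]
ee_rot: [-3.141, 0.001, 1.572]
wrist_force: [-0.5, 0.0, -0.2]
tool_pos: [0.5565, 0.0342, 0.1156]
ee_rot: [-3.141, 0.001, 1.572]
wrist_force: [-0.0, -0.2, -1.4]
tool_pos: [0.5565, 0.0342, 0.1143]
ee_rot: [-3.141, 0.001, 1.572]
wrist_force: [-0.7, -0.4, 0.3]
d [ 0.004 -0.01   0.287] r [-0.008  0.009  0.014] pos [0.5565 0.0342 0.1143] rot [-3.1409e+00  8.0000e-04  1.5720e+00] F [-0.7  -0.38  0.28] w 0.0228
```

```bash

python3 -m inch '[{"grip":0,"dx":0,"dy":0,"dz":0.06,"rx":0,"ry":0,"rz":0}]'|sed -n 2,4p
python3 -m inch '[{"grip":0,"dx":0,"dy":0,"dz":0.06,"rx":0,"ry":0,"rz":0}]'|sed -n 2,4p
python3 -m inch '[{"grip":0,"dx":0,"dy":0,"dz":0.05,"rx":0,"ry":0,"rz":0}]'|sed -n 2,4p
python3 -m inch '[{"grip":0,"dx":0,"dy":0,"dz":0.05,"rx":0,"ry":0,"rz":0}]'|sed -n 2,4p
```

```text
tool_pos: [0.5565, 0.0342, 0.1127]
ee_rot: [-3.141, 0.001, 1.572]
wrist_force: [-0.4, -0.6, -0.2]
tool_pos: [0.5565, 0.0342, 0.1111]
ee_rot: [-3.141, 0.001, 1.572]
wrist_force: [-0.5, -0.4, -0.1]
tool_pos: [0.5564, 0.0342, 0.1097]
ee_rot: [-3.141, 0.001, 1.572]
wrist_force: [-0.1, 0.1, -0.0]
tool_pos: [0.5564, 0.0342, 0.1084]
ee_rot: [-3.141, 0.001, 1.572]
wrist_force: [-1.0, -0.3, -0.3]
```

```bash

python3 -m inch '[{"grip":0,"dx":0,"dy":0,"dz":0.03,"rx":0,"ry":0,"rz":0}]'|sed -n 2,4p
python3 -m inch '[{"grip":0,"dx":0,"dy":0,"dz":0.02,"rx":0,"ry":0,"rz":0}]'|sed -n 2,4p
python3 -m inch '[{"grip":0,"dx":0,"dy":0,"dz":0.02,"rx":0,"ry":0,"rz":0}]'|sed -n 2,4p
```

```text
tool_pos: [0.5564, 0.0342, 0.1075]
ee_rot: [-3.141, 0.001, 1.572]
wrist_force: [-0.3, 0.3, -0.4]
tool_pos: [0.5564, 0.0342, 0.107]
ee_rot: [-3.141, 0.001, 1.572]
wrist_force: [0.1, -0.2, 1.2]
tool_pos: [0.5564, 0.0342, 0.1068]
ee_rot: [-3.141, 0.001, 1.572]
wrist_force: [-1.7, -0.1, 2.3]
```

```bash

python3 -m inch '[{"grip":0.35,"dx":0,"dy":0,"dz":0,"rx":0,"ry":0,"rz":0},{"grip":0.45,"dx":0,"dy":0,"dz":0,"rx":0,"ry":0,"rz":0},{"grip":0.45,"dx":0,"dy":0,"dz":0,"rx":0,"ry":0,"rz":0},{"grip":0.45,"dx":0,"dy":0,"dz":-0.3,"rx":0,"ry":0,"rz":0},{"grip":0.45,"dx":0,"dy":0,"dz":-0.5,"rx":0,"ry":0,"rz":0},{"grip":0.45,"dx":0,"dy":0,"dz":-0.6,"rx":0,"ry":0,"rz":0},{"grip":0.45,"dx":0,"dy":0,"dz":-0.2,"rx":0,"ry":0,"rz":0},{"grip":0.45,"dx":0,"dy":0,"dz":0,"rx":0,"ry":0,"rz":0}]'
python3 -c "
from h import *
p=snap('wrist','w16');s=snap('side','s16');c=snap('scene','sc16')
dall([.5564,.0342,.128],1.5708)
f=lambda x:np.clip((x/180.)**.6*255,0,255).astype('uint8')
a,b=s['frame'][:,:,::-1],c['frame'][:,:,::-1]
cv2.imwrite('pics/c16.png',np.hstack([cv2.resize(f(a[150:230,290:370]),(400,400),interpolation=2),cv2.resize(f(b[150:230,270:350]),(400,400),interpolation=2)]))
cv2.imwrite('pics/c17.png',f(p['frame'][:,:,::-1]))
for q in ('rivet_mid','pin_top'):
  for r in spotter.place_of(p,q)[:2]: print(q,r['score'],r['pixel'],onz(p,r['pixel'],.122 if q!='pin_top' else .135))
"
```

```text
time: 22.12
tool_pos: [0.5575, 0.0342, 0.1513]
ee_rot: [3.139, 0.001, 1.572]
wrist_force: [0.5, 0.0, -0.5]
width: 0.0417
d [-0.001 -0.02   0.879] r [0.01  0.009 0.014] pos [0.5569 0.0343 0.15  ] rot [3.1408e+00 8.0000e-04 1.5720e+00] F [-0.02  0.32 -0.44] w 0.0422
rivet_mid 0.65 [321.4, 216.2] [0.55683251 0.03393356 0.122     ]
pin_top 0.86 [321.4, 222.5] [0.55685979 0.03395078 0.135     ]
```

View pics/c16.png

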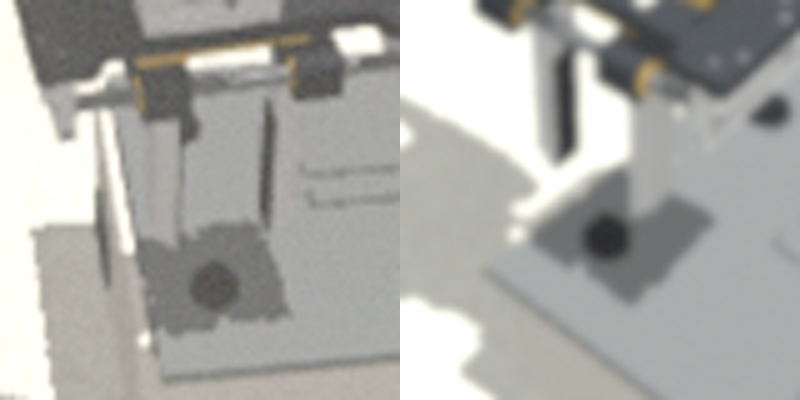

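View pics/c17.png

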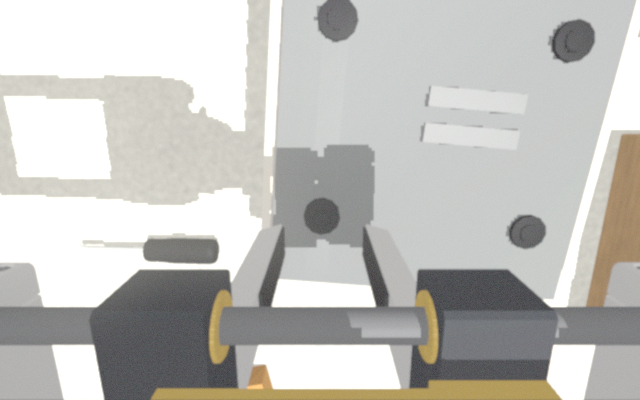

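```bash

python3 -m inch '[{"grip":0,"dx":0,"dy":-0.01,"dz":0,"rx":0,"ry":0,"rz":0},{"grip":0,"dx":0,"dy":0,"dz":0.2,"rx":0,"ry":0,"rz":0},{"grip":0,"dx":0,"dy":0,"dz":0.1,"rx":0,"ry":0,"rz":0},{"grip":0,"dx":0,"dy":0,"dz":0.1,"rx":0,"ry":0,"rz":0},{"grip":0,"dx":0,"dy":0,"dz":0.1,"rx":0,"ry":0,"rz":0},{"grip":0,"dx":0,"dy":0,"dz":0.1,"rx":0,"ry":0,"rz":0},{"grip":0,"dx":0,"dy":0,"dz":0,"rx":0,"ry":0,"rz":0},{"grip":0,"dx":0,"dy":0,"dz":0,"rx":0,"ry":0,"rz":0}]'
python3 -c "
from h import *
dall([.5567,.0341,.122],1.5708)"
```

```text
time: 23.38
tool_pos: [0.5557, 0.0343, 0.132]
ee_rot: [-3.139, 0.001, 1.572]
wrist_force: [0.1, -0.3, -0.2]
width: 0.0003
d [-0.006  0.043  0.402] r [-0.03   0.007  0.013] pos [0.5557 0.0343 0.132 ] rot [-3.139e+00  6.000e-04  1.572e+00] F [ 0.08 -0.29 -0.17] w 0.0003
```

```bash

python3 -m inch '[{"grip":0,"dx":0,"dy":0.03,"dz":0.1,"rx":-0.02,"ry":0,"rz":0},{"grip":0,"dx":0,"dy":0,"dz":0.1,"rx":0,"ry":0,"rz":0},{"grip":0,"dx":0,"dy":0,"dz":0.07,"rx":0,"ry":0,"rz":0}]'|sed -n 2,4p
python3 -m inch '[{"grip":0,"dx":0,"dy":0,"dz":0.06,"rx":0,"ry":0,"rz":0}]'|sed -n 2,4p
python3 -m inch '[{"grip":0,"dx":0,"dy":0,"dz":0.05,"rx":0,"ry":0,"rz":0}]'|sed -n 2,4p
python3 -m inch '[{"grip":0,"dx":0,"dy":0,"dz":0.05,"rx":0,"ry":0,"rz":0}]'|sed -n 2,4p
```

```text
tool_pos: [0.5567, 0.0343, 0.1253]
ee_rot: [3.142, 0.001, 1.572]
wrist_force: [-0.9, 0.1, -0.2]
tool_pos: [0.5567, 0.0343, 0.1236]
ee_rot: [-3.142, 0.001, 1.572]
wrist_force: [0.4, 0.1, 0.3]
tool_pos: [0.5566, 0.0343, 0.1222]
ee_rot: [-3.141, 0.001, 1.572]
wrist_force: [-0.0, 0.7, -0.3]
tool_pos: [0.5567, 0.0342, 0.1214]
ee_rot: [3.141, 0.001, 1.572]
wrist_force: [-1.1, 0.5, 4.0]
```

```bash

python3 -m inch '[{"grip":0,"dx":0,"dy":0,"dz":0.06,"rx":0,"ry":0,"rz":0}]'|sed -n 2,4p
python3 -m inch '[{"grip":0,"dx":0,"dy":0,"dz":0.06,"rx":0,"ry":0,"rz":0}]'|sed -n 2,4p
python3 -m inch '[{"grip":0,"dx":0,"dy":0,"dz":0.06,"rx":0,"ry":0,"rz":0}]'|sed -n 2,4p
```

```text
tool_pos: [0.5567, 0.0342, 0.1211]
ee_rot: [3.141, 0.001, 1.572]
wrist_force: [-2.1, -0.3, 7.0]
tool_pos: [0.5568, 0.0343, 0.1211]
ee_rot: [3.14, 0.001, 1.572]
wrist_force: [-2.7, 0.5, 6.5]
tool_pos: [0.5568, 0.0343, 0.1212]
ee_rot: [3.139, 0.001, 1.572]
wrist_force: [-2.7, -0.2, 6.6]
```

```bash

python3 -m inch '[{"grip":0,"dx":0,"dy":0,"dz":0.08,"rx":0.03,"ry":0,"rz":0}]'|sed -n 2,4p
python3 -m inch '[{"grip":0,"dx":0,"dy":0,"dz":0.08,"rx":0,"ry":0,"rz":0}]'|sed -n 2,4p
python3 -m inch '[{"grip":0,"dx":0,"dy":0,"dz":0.08,"rx":0,"ry":0,"rz":0}]'|sed -n 2,4p
```

```text
tool_pos: [0.5568, 0.0342, 0.121]
ee_rot: [3.14, 0.001, 1.572]
wrist_force: [-3.2, 0.7, 8.1]
tool_pos: [0.5568, 0.0342, 0.1209]
ee_rot: [3.139, 0.001, 1.572]
wrist_force: [-4.3, -0.4, 7.7]
tool_pos: [0.5568, 0.0342, 0.1209]
ee_rot: [3.138, 0.001, 1.572]
wrist_force: [-2.9, -0.1, 7.8]
```

```bash

python3 -m inch '[{"grip":0,"dx":0,"dy":-0.02,"dz":0.1,"rx":0.04,"ry":0,"rz":0}]'|sed -n 2,4p
python3 -m inch '[{"grip":0,"dx":0,"dy":0,"dz":0.1,"rx":0.02,"ry":0,"rz":0}]'|sed -n 2,4p
python3 -m inch '[{"grip":0,"dx":0,"dy":0,"dz":0.1,"rx":0.02,"ry":0,"rz":0}]'|sed -n 2,4p
```

```text
tool_pos: [0.5568, 0.0342, 0.1207]
ee_rot: [3.139, 0.002, 1.572]
wrist_force: [-2.5, 0.2, 7.4]
tool_pos: [0.5568, 0.0342, 0.1204]
ee_rot: [3.14, 0.002, 1.572]
wrist_force: [-3.8, -0.1, 8.2]
tool_pos: [0.5568, 0.0342, 0.12]
ee_rot: [3.14, 0.002, 1.572]
wrist_force: [-2.8, -0.1, 8.2]
```

```bash

python3 -m inch '[{"grip":0,"dx":0,"dy":0,"dz":0.12,"rx":0.02,"ry":0,"rz":0},{"grip":0,"dx":0,"dy":0,"dz":0.12,"rx":0.02,"ry":0,"rz":0},{"grip":0,"dx":0,"dy":0,"dz":0.12,"rx":0.02,"ry":0,"rz":0}]'|sed -n 2,4p
python3 -m inch '[{"grip":0,"dx":0,"dy":0,"dz":0.12,"rx":0.01,"ry":0,"rz":0},{"grip":0,"dx":0,"dy":0,"dz":0.12,"rx":0.01,"ry":0,"rz":0},{"grip":0,"dx":0,"dy":0,"dz":0.12,"rx":0.01,"ry":0,"rz":0}]'|sed -n 2,4p
```

```text
tool_pos: [0.5568, 0.0342, 0.1173]
ee_rot: [-3.141, 0.002, 1.573]
wrist_force: [-2.9, -0.3, 7.4]
tool_pos: [0.5567, 0.0342, 0.1145]
ee_rot: [3.141, 0.003, 1.573]
wrist_force: [-3.1, -0.4, 8.2]
```

```bash

python3 -m inch '[{"grip":0,"dx":0,"dy":0,"dz":0.1,"rx":0.01,"ry":0,"rz":0}]'|sed -n 2,4p
python3 -m inch '[{"grip":0,"dx":0,"dy":0,"dz":0.1,"rx":0.01,"ry":0,"rz":0}]'|sed -n 2,4p
python3 -m inch '[{"grip":0,"dx":0,"dy":0,"dz":0.1,"rx":0.01,"ry":0,"rz":0}]'|sed -n 2,4p
python3 -m inch '[{"grip":0,"dx":0,"dy":0,"dz":0.1,"rx":0.01,"ry":0,"rz":0}]'|sed -n 2,4p
```

```text
tool_pos: [0.5567, 0.0342, 0.1141]
ee_rot: [3.141, 0.003, 1.573]
wrist_force: [-2.9, 0.6, 7.7]
tool_pos: [0.5567, 0.0342, 0.1136]
ee_rot: [3.141, 0.003, 1.573]
wrist_force: [-4.1, -0.8, 8.7]
tool_pos: [0.5568, 0.0342, 0.1132]
ee_rot: [3.14, 0.003, 1.573]
wrist_force: [-4.0, 0.3, 8.5]
tool_pos: [0.5568, 0.0342, 0.1128]
ee_rot: [3.14, 0.003, 1.573]
wrist_force: [-4.1, -0.5, 9.0]
```

```bash

python3 -m inch '[{"grip":0,"dx":0,"dy":0,"dz":0.1,"rx":0.02,"ry":0,"rz":0}]'|sed -n 2,4p
python3 -m inch '[{"grip":0,"dx":0,"dy":0,"dz":0.1,"rx":0.02,"ry":0,"rz":0}]'|sed -n 2,4p
python3 -m inch '[{"grip":0,"dx":0,"dy":0,"dz":0.1,"rx":0.02,"ry":0,"rz":0}]'|sed -n 2,4p
```

```text
tool_pos: [0.5567, 0.0342, 0.1126]
ee_rot: [3.141, 0.003, 1.573]
wrist_force: [-4.0, 0.2, 9.7]
tool_pos: [0.5568, 0.0342, 0.1126]
ee_rot: [3.141, 0.004, 1.573]
wrist_force: [-4.9, 0.2, 9.1]
tool_pos: [0.5567, 0.0342, 0.1127]
ee_rot: [-3.142, 0.004, 1.573]
wrist_force: [-4.6, -0.3, 9.3]
```

```bash

python3 -m inch '[{"grip":0,"dx":0,"dy":0,"dz":0.13,"rx":0,"ry":0,"rz":0}]'|sed -n 2,4p
python3 -m inch '[{"grip":0,"dx":0,"dy":0,"dz":0.14,"rx":0,"ry":0,"rz":0}]'|sed -n 2,4p
python3 -m inch '[{"grip":0,"dx":0,"dy":0,"dz":0.14,"rx":0,"ry":0,"rz":0}]'|sed -n 2,4p
```

```text
tool_pos: [0.5568, 0.0342, 0.1123]
ee_rot: [3.14, 0.004, 1.573]
wrist_force: [-5.2, -0.2, 12.7]
tool_pos: [0.5568, 0.0342, 0.1121]
ee_rot: [3.138, 0.004, 1.574]
wrist_force: [-5.6, -0.0, 13.1]
tool_pos: [0.5569, 0.0342, 0.1121]
ee_rot: [3.136, 0.004, 1.574]
wrist_force: [-7.1, 0.1, 12.7]
```

The tool moved 0.5 mm for about 4 N, which matches the foam stiffness, so the pin is on its hard stop. I'll retreat and check.

```bash

python3 -m inch '[{"grip":0,"dx":0,"dy":0,"dz":-0.15,"rx":0,"ry":0,"rz":0},{"grip":0,"dx":0,"dy":0,"dz":-0.4,"rx":0,"ry":0,"rz":0},{"grip":0,"dx":0,"dy":0,"dz":-0.7,"rx":0,"ry":0,"rz":0},{"grip":0,"dx":0,"dy":0,"dz":-0.8,"rx":0,"ry":0,"rz":0},{"grip":0,"dx":-0.5,"dy":0,"dz":-0.8,"rx":0,"ry":0,"rz":0},{"grip":0,"dx":-1,"dy":0,"dz":0,"rx":0,"ry":0,"rz":0},{"grip":0,"dx":-1,"dy":0,"dz":0,"rx":0,"ry":0,"rz":0},{"grip":0,"dx":0,"dy":0,"dz":0,"rx":0,"ry":0,"rz":0},{"grip":0,"dx":0,"dy":0,"dz":0,"rx":0,"ry":0,"rz":0}]'
python3 -c "
from h import *
p=snap('wrist','w20');s=snap('side','s20');c=snap('scene','sc20')
f=lambda x:np.clip((x/180.)**.6*255,0,255).astype('uint8')
a,b=s['frame'][:,:,::-1],c['frame'][:,:,::-1]
cv2.imwrite('pics/c20.png',np.hstack([cv2.resize(f(a[150:250,290:410]),(400,333),interpolation=2),cv2.resize(f(b[150:250,280:400]),(400,333),interpolation=2)]))
cv2.imwrite('pics/c21.png',f(p['frame'][:,:,::-1]))
for q in ('rivet_mid','pin_top','spent_mid'):
  for r in spotter.place_of(p,q)[:4]: print(q,r['score'],r['pixel'],onz(p,r['pixel'],.122))
"
```

```text
time: 28.38
tool_pos: [0.5586, -0.0284, 0.192]
ee_rot: [3.13, 0.004, 1.575]
wrist_force: [0.4, 0.1, -0.1]
width: 0.0008
rivet_mid 0.87 [318.0, 117.8] [0.55581158 0.03329114 0.122     ]
pin_top 0.72 [318.0, 118.5] [0.55581151 0.0327923  0.122     ]
```

View pics/c20.png

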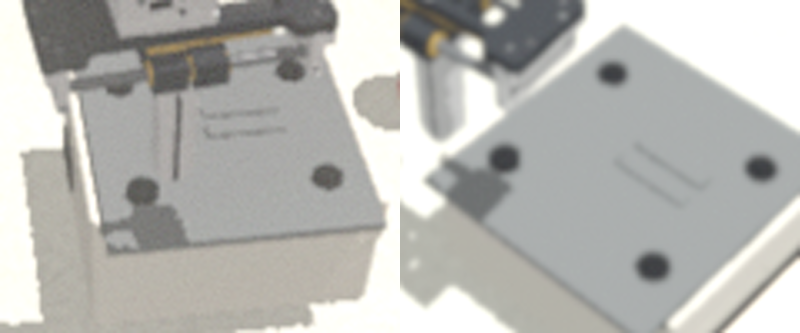

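View pics/c21.png

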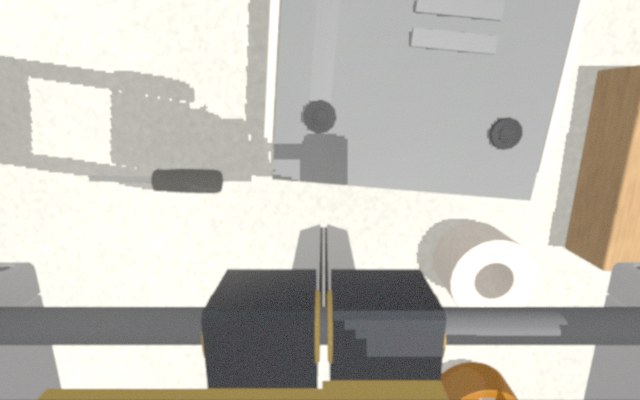

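```bash

python3 -c "
from h import *
p=snap('wrist');f=p['frame'][:,:,::-1].astype(float)
o=np.hstack([cv2.resize(x,(380,380),interpolation=2) for x in(f[92:142,294:344],f[108:158,480:530])])
cv2.imwrite('pics/c22.png',np.clip((o-10)*4,0,255).astype('uint8'));o=robot.get_obs();print(o['time'],abs(o['qvel']).max(),o['wrist_force'])"
```

```text
28.725 0.0035928795139256765 [-0.39561726 -0.07628383  0.24497376]
```

View pics/c22.png

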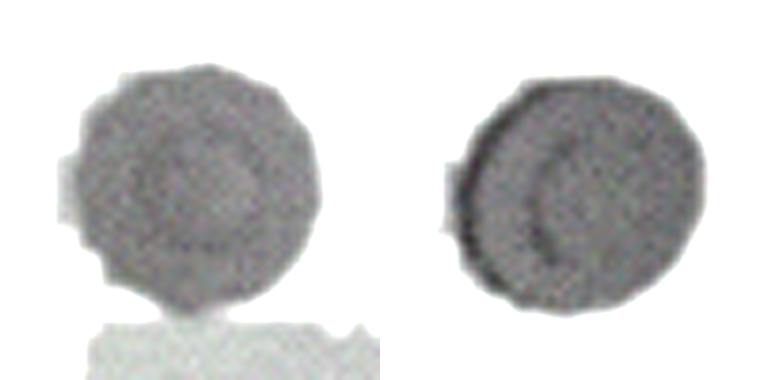

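The new rivet's pin shows the same thin ring and slight shadow as a rivet already set, so it is flush. I'm handing in.

```bash
python3 -c "
from bench import robot
print(robot.close_job())"
```

```text
the job is handed in; nothing more can be done
None
```

The rivet is in the empty hole with its collar on the cover and its pin pressed flush, and I handed the job in at about 29 s of the 72 s allowed.

- **Choosing and gripping the rivet:** I took the rivet nearest the robot's right (-y) end of the rack, because shading on its top showed the pin standing up. I gripped it by its collar.
- **Failed first grasp:** The fingers closed just above the rivet without gripping it. Touching the rack top with the closed fingers showed the fingertips about 13 mm behind the reported tool point. The description says 14 mm ahead. I used the measured value from then on.
- **Seating:** I found the hole by sight at about (0.556, 0.034) m. The rivet went in without resistance, and the collar met the cover at the predicted height with about 2 N. I let go only after that.
- **Pressing the pin:** With the fingers closed, I pushed the pin in at about 8 N. It travelled about 8 mm to its stop, and the final push was about 13 N. By the foam figure, that bows the cover about 1.6 mm, under the 2.5 mm limit.
- **Final checks:** The arm is clear of the printer and still. The last pictures show the new rivet looking like the one already set beside it. In them, the printer, its cover, the driver and the roll look undisturbed. I did not take a last picture of the rack.
- **Disagreements:** The side and overhead cameras put the hole 2–3 mm from the wrist camera's position. I put this down to their slanted view into the hole and used the wrist value, which the free entry confirmed.

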